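# Lock out the wrapper cutter and tug-check its cutters

## Task

Make the dumpling-wrapper cutting machine safe: turn its isolator handle to off, then swing the lockout hasp right out. Then work along the row from the robot's left to its right and tug each cutter straight up by its handle with about 15 N (never beyond 20 N), holding the pull for about two seconds, to prove that its spring clip holds it; let the ones that hold settle back fully home, and set any cutter that comes away down in the steel tray, leaving its worn well empty. Leave the isolator off with the hasp out, and do not disturb the other things on the table.

Things in the scene. Friction and masses are not known exactly. Their poses are not given: they have to be found in the camera images.
- handle (a joint): angle of the isolator's black rotary handle: 0 = on (bar along the isolator box's y), 1.571 = off (bar along its x), a stop at each end; grows clockwise seen from above; stays where it is left (friction about 0.08 N m)
- handle_grip (a point): grip point of the isolator handle, on its vertical turning axis, 98 mm above the table. The handle is an upright bar 66 mm long (its y), 16 mm thick (its x), from 83 to 113 mm above the table, on a round base 80 mm across whose top is 76 mm above the table (hub 52 mm across, to 84 mm). It turns with the handle
- isolator: grey isolator box, fixed flat on the table, 130 x 180 mm (x, y), top face 70 mm high; origin at the centre of its underside. Handle axis at x -20, y +40 mm; hasp pivot (vertical axis) at x +30, y -70 mm. It stands front left or front right of the machine
- hasp (a joint): angle of the isolator's steel padlock hasp, a flat 85 mm tongue with a 10 mm hole near its end, on top of the box: 0 = folded in (tongue along the box's +y), 1.6 = fully out, at its stop (along the box's +x, past the box's edge); turns clockwise seen from above; stays where it is left (friction about 0.06 N m)
- hasp_tab (a point): middle of the hasp's upright steel thumb tab, 48 mm out from the hasp's pivot, 92 mm above the table: 22 mm wide along the tongue (its x), 5 mm thick (its y), from 78 to 106 mm above the table; pushed from its +y side towards its -y side it swings out
- press: steel dumpling-wrapper cutting machine, fixed: deck 140 x 500 mm (x, y), top 95 mm above the table, over a white belt; motor at its right end. Origin on the table under the deck's middle; y along the row to the robot's left. Wells (70 mm square holes) at y +188 (well 1, leftmost), +94, 0, -94, -188 mm (well 5), x 0. Guide posts at the deck's corners stand 20 mm up
- tray: shallow loose steel tray 180 x 260 mm (x, y), 22 mm high, walls and floor 3 mm, origin at the centre of its underside; front left or front right of the machine, on the other side from the isolator
- cutter_1: steel wrapper cutter in well 1, 0.2 to 0.31 kg (None: well empty): flange 82 x 82 x 6 mm on the deck; below it a shoulder 64 mm across (10 mm tall), a neck 40 mm across (26 mm) and a foot 64 mm across (14 mm); above it a handle bar 58 mm long (y), 12 thick (x), 14 tall, centre 40 mm above the origin, posts 51 mm apart. Origin: centre of the flange underside; z up
- cutter_2: steel wrapper cutter in well 2, 0.2 to 0.31 kg (None: well empty); same shape as cutter_1
- cutter_3: steel wrapper cutter in well 3, 0.2 to 0.31 kg (None: well empty); same shape as cutter_1
- cutter_4: steel wrapper cutter in well 4, 0.2 to 0.31 kg (None: well empty); same shape as cutter_1
- cutter_5: steel wrapper cutter in well 5, 0.2 to 0.31 kg (None: well empty); same shape as cutter_1
- clip_a (a point): middle of a spring clip hidden in one of the wells (which one varies), 62 mm above the table at rest. In a sound well, after 1 mm of play, the clip holds the cutter's foot, gives 1 mm per 1.5 N of pull (stop at 18 mm) and draws it home when let go; in a worn well the cutter lifts out freely. Two of the five wells are worn (which, and whether they hold a cutter, varies); they look alike
- clip_b (a point): middle of a spring clip hidden in one of the wells (which one varies), 62 mm above the table at rest; see clip_a
- clip_c (a point): middle of a spring clip hidden in one of the wells (which one varies), 62 mm above the table at rest; see clip_a
- clip_d (a point): middle of a spring clip hidden in one of the wells (which one varies), 62 mm above the table at rest; see clip_a
- clip_e (a point): middle of a spring clip hidden in one of the wells (which one varies), 62 mm above the table at rest; see clip_a
- dish: small white dish 96 mm across, 35 mm high, between tray and isolator; not part of the job; origin at the middle of its underside
- vinegar: brown vinegar bottle 190 mm tall, 64 mm across; not part of the job; origin at the middle of its underside
- chilli_jar: chilli jar 90 mm tall, 72 mm across; not part of the job; origin at the middle of its underside
- mug: white mug 90 mm tall; not part of the job; origin at the middle of its underside
- bowl_stack: stack of white bowls 120 mm across, 75 mm high; not part of the job; origin at the middle of its underside
- scraper: flat dough scraper 100 x 140 mm, on the belt behind the deck; not part of the job; origin at the middle of its underside
- spoon: steel spoon; not part of the job; origin at the middle of its underside
Things that resemble listed ones, but are neither listed nor needed, are in the scene too. Leave any turquoise look-alike of the cutter_4 alone.

How it is judged:
On the way, in this order (a step that is already met when the one before it is completed fails the run):
1. the isolator handle is turned to off (value of joint handle above 1.4 rad), for 0.2 s.
2. then the lockout hasp is swung out (value of joint hasp above 1.3 rad and value of joint handle above 1.4 rad), for 0.2 s.
3. then cutter 1 (if there is one in well 1) is tugged and the pull held for a second: it stays raised at least 6.5 mm from its seat (in a sound clip about 8 N at the clip, 11 N with the cutter's weight) (z of cutter_1 in the frame of press above 0.1015 m), for 1 s.
4. then cutter 2 (if there is one in well 2) is tugged and the pull held for a second: it stays raised at least 6.5 mm from its seat (in a sound clip about 8 N at the clip, 11 N with the cutter's weight) (z of cutter_2 in the frame of press above 0.1015 m), for 1 s.
5. then cutter 3 (if there is one in well 3) is tugged and the pull held for a second: it stays raised at least 6.5 mm from its seat (in a sound clip about 8 N at the clip, 11 N with the cutter's weight) (z of cutter_3 in the frame of press above 0.1015 m), for 1 s.
6. then cutter 4 (if there is one in well 4) is tugged and the pull held for a second: it stays raised at least 6.5 mm from its seat (in a sound clip about 8 N at the clip, 11 N with the cutter's weight) (z of cutter_4 in the frame of press above 0.1015 m), for 1 s.
7. then cutter 5 (if there is one in well 5) is tugged and the pull held for a second: it stays raised at least 6.5 mm from its seat (in a sound clip about 8 N at the clip, 11 N with the cutter's weight) (z of cutter_5 in the frame of press above 0.1015 m), for 1 s.
At the end, for the whole second after the job is handed in: Handle within about 10 degrees of off and hasp swung out by at least 1.3 rad; every cutter present either home in its well (within 8 mm of its centre, flange within 3 mm of the deck) or lying or standing in the tray; no cutter left in a well whose clip is worn; all at rest (all of step 2 and ((x of cutter_1 in the frame of press between -0.008 and 0.008 m and y of cutter_1 in the frame of press between 0.18 and 0.196 m and z of cutter_1 in the frame of press between 0.091 and 0.098 m) or (x of cutter_1 in the frame of tray between -0.09 and 0.09 m and y of cutter_1 in the frame of tray between -0.13 and 0.13 m and z of cutter_1 in the frame of tray below 0.075 m and angle between tray's own z axis and vertical below 0.1 rad)) and linear speed of each of cutter_1, cutter_2, cutter_3, cutter_4, cutter_5 below 0.03 m/s and horizontal distance between each of cutter_1, cutter_2, cutter_3, cutter_4, cutter_5 and clip_d above 0.05 m and horizontal distance between each of cutter_1, cutter_2, cutter_3, cutter_4, cutter_5 and clip_e above 0.05 m and ((x of cutter_2 in the frame of press between -0.008 and 0.008 m and y of cutter_2 in the frame of press between 0.086 and 0.102 m and z of cutter_2 in the frame of press between 0.091 and 0.098 m) or (x of cutter_2 in the frame of tray between -0.09 and 0.09 m and y of cutter_2 in the frame of tray between -0.13 and 0.13 m and z of cutter_2 in the frame of tray below 0.075 m and angle between tray's own z axis and vertical below 0.1 rad)) and ((x of cutter_3 in the frame of press between -0.008 and 0.008 m and y of cutter_3 in the frame of press between -0.008 and 0.008 m and z of cutter_3 in the frame of press between 0.091 and 0.098 m) or (x of cutter_3 in the frame of tray between -0.09 and 0.09 m and y of cutter_3 in the frame of tray between -0.13 and 0.13 m and z of cutter_3 in the frame of tray below 0.075 m and angle between tray's own z axis and vertical below 0.1 rad)) and ((x of cutter_4 in the frame of press between -0.008 and 0.008 m and y of cutter_4 in the frame of press between -0.102 and -0.086 m and z of cutter_4 in the frame of press between 0.091 and 0.098 m) or (x of cutter_4 in the frame of tray between -0.09 and 0.09 m and y of cutter_4 in the frame of tray between -0.13 and 0.13 m and z of cutter_4 in the frame of tray below 0.075 m and angle between tray's own z axis and vertical below 0.1 rad)) and ((x of cutter_5 in the frame of press between -0.008 and 0.008 m and y of cutter_5 in the frame of press between -0.196 and -0.18 m and z of cutter_5 in the frame of press between 0.091 and 0.098 m) or (x of cutter_5 in the frame of tray between -0.09 and 0.09 m and y of cutter_5 in the frame of tray between -0.13 and 0.13 m and z of cutter_5 in the frame of tray below 0.075 m and angle between tray's own z axis and vertical below 0.1 rad))); the robot touches nothing.
It fails at once if a clip is pulled so hard that it gives more than 14.5 mm (about 22 N at the clip) (z of any of clip_a, clip_b, clip_c, clip_d, clip_e in the frame of press above 0.077 m).
It fails at once if something else on the table is pushed more than 4 cm from its place (distance of any of dish, vinegar, chilli_jar, mug, bowl_stack, scraper, spoon from where it was at the start of the episode above 0.04 m).
Of cutter_1, cutter_2, cutter_3, cutter_4, cutter_5 only 3 to 5 are there at a start; the rules pass over those that are not, and their reading is None.
At some moment in a run one of tray may be knocked a few centimetres aside while the robot is not near it.
Once in a run the grip may slacken for a moment while it holds something.
It also fails if it takes over 210 s, if anything falls off the work surface, if the arm or the gripper's body presses on something with over 40 N, if the wrist force passes 120 N, or if a joint passes its speed limit or range.

## Robot

A 6-joint arm with a two-finger parallel gripper is mounted at the origin on the work surface. World frame = base frame: x ahead of the robot, y to its left, z up, the work surface at z = 0. Lengths are in m, angles in rad, forces in N, time in s.
With the tool pointing down it reaches from about 0.425 to 0.95 m from the base axis. Payload 14.7 kg.
Tool frame: the origin (TCP) lies on the centre line of the jaws, within the pads' length; the fingertips stand arm.finger_overhang ahead of it and the grasp point (between the pads) lies 6 mm ahead of it (arm.finger_overhang is the distance from the TCP to the fingertips, in m); y points along the fingers, z is the direction in which the jaws open and shut, and the axes are right-handed (so a half turn about y gives the same grasp; the last joint's range is limited). The gripper opens to 85 mm and grips with 20 to 120 N. Pads are 22 mm wide; open, the fingers measure 114 mm over their backs; the gripper's body (76 mm by 85 mm) begins 54 mm behind the grasp point. The pads swing forward as they close: fully open they stand 13 mm farther back than shut.
Start: joints at [1.109, 0.48, 1.596, -0, 1.065, -0.047], TCP at [0.262, 0.595, 0.256] pointing down, gripper open.
Joint ranges: [-2.75, 2.75], [-0.82, 2.05], [0.23, 2.67], [-1.56, 4.7], [0.09, 2.69], [-2.92, 2.92]. Speed limits (rad/s): [1.89, 1.89, 2.39, 3.01, 3.01, 3.01].

## Interface

Orientations are given as a unit quaternion [x, y, z, w].
In Python, from plant import arm, get_image, job gives the robot as it stands.
- The arm moves only by the tool arm_command, never from a script. Its argument "steps" is a list of rows, each an object with "dp": the shift along the tool's x, y, z in m, a list of three; "turn": the turn about the tool's y in degrees; "claw": the opening, from -1 (shut) to 1 (fully open), so that 0 is half open. In form: [{"dp": [dx, dy, dz], "turn": turn, "claw": claw}, ...]. A call has 1 to 5 rows; each row shifts and turns the commanded pose from where the row before left it, along the tool's axes as they then stand; what a row does not reach is not made up. A row lasts 1/8 s, in which the tool goes at most 62.5 mm and 10.7 degrees, less where a joint would pass 70% of its speed; a pose out of reach is approached as far as the arm can. A call is refused whole if a number of a shift passes 0.0625 or a number of a turn 10.7, either way. A call with a gripper value outside its range is refused whole. The fingers move at their own pace and stop on an object; the grip force is fixed at half the most. Time passes only in rows, so rows that do not move let the fingers close. It gives the time, the measured TCP pose, the force and the opening at its end, in the units of the state.
- arm.state(): the state, without advancing time (a new reading comes with each control period).
- get_image(name): name is "scene" or "top" or "wrist"; returns a dict with "frame" (480x640x3 uint8, blue, green, red), "z_map" (480x640 float32, m along the optical axis (not along the pixel's ray), 0 where there is no reading), "K" (3x3 intrinsics, pixels), "dist" ([k1, k2, p1, p2, k3] as OpenCV has them; the pictures are not rectified), "R" (3x3) and "t" (3): a world point X has camera coordinates R X + t. Camera axes: x right, y down, z forward; pixel columns grow to the right and rows downward; lengths in m; the calibration is good to about 2 mm. A picture is of the moment at which its call begins.
- job.hand_in(): hands the job in, once; it reports no verdict.
The state is a dict: "t": time; "joints": joint angles; "qd": joint speeds; "effort": joint torques, N m; "position": TCP position; "eef_rot": TCP orientation; "ft_force": force on the tool from outside, world axes, zero at the start; "torque": the same for the moment, N m; "finger_gap": finger opening in m.
Only numpy, scipy, OpenCV 4.12 (cv2) and the standard library are available. Lean on these libraries where they do the work, as an engineer would, in place of code of your own. Each camera call takes 0.05 s, during which the arm holds its last target. There are 200 camera calls.

## Working session

There is one attempt and no reset: what is moved stays moved. The work goes in short steps, Python scripts to look and compute and a tool call to move; the robot and the scene stay as the last step left them, time stands still between calls to the robot, and variables do not carry over. Pictures are saved under pics/ and viewed, about 12 in all and at most 16, crops included, and the job is handed in when it is done.

Besides the shell and the picture viewer there is one more tool, called after "Call:" as name([rows], argument=value, ...), one row to a line, values as JSON. arm_command: Moves the arm, as the interface text tells. Its arguments: {"type":"object","properties":{"steps":{"type":"array","items":{"type":"object","properties":{"dp":{"type":"array","items":{"type":"number"}},"turn":{"type":"number"},"claw":{"type":"number"}}}}},"required":["steps"]}

```bash
mkdir -p pics; ls; cat > h.py <<'E'
import numpy as np, cv2
from plant import arm, get_image, job
from scipy.spatial.transform import Rotation as Rn
def world(im,u,v,z=None):
    """pixel -> world; by depth, or on plane z"""
    p=cv2.undistortPoints(np.array([[[u,v]]],float),im["K"],np.array(im["dist"]))[0,0]
    r=np.array([p[0],p[1],1.]);R=np.array(im["R"]);t=np.array(im["t"])
    c=-R.T@t; d=R.T@r
    if z is None: return c+d*im["z_map"][int(v),int(u)]
    return c+d*(z-c[2])/d[2]
def pix(im,X):
    return cv2.projectPoints(np.array([X],float),cv2.Rodrigues(np.array(im["R"]))[0],np.array(im["t"],float),im["K"],np.array(im["dist"]))[0][0,0]
def cloud(im):
    v,u=np.mgrid[:480,:640]
    p=cv2.undistortPoints(np.stack([u.ravel(),v.ravel()],1)[:,None].astype(float),im["K"],np.array(im["dist"]))[:,0]
    z=im["z_map"].reshape(-1,1); c=np.hstack([p*z,z])
    return ((c-np.array(im["t"]))@np.array(im["R"])).reshape(480,640,3)
E
python3 - <<'E'
from h import *
s=arm.state();print(s, arm.finger_overhang)
print(Rn.from_quat(s["eef_rot"]).as_matrix().round(3))
import pickle
for n in("top","scene"):
    im=get_image(n);cv2.imwrite(f"pics/{n}0.png",im["frame"]);pickle.dump(im,open(n+"0.pkl","wb"));print(n,(-np.array(im["R"]).T@im["t"]).round(3))
E
```

```text
pics
{'t': 0.0, 'joints': array([ 1.10938599e+00,  4.80808505e-01,  1.59686815e+00, -1.02240710e-05,
        1.06510574e+00, -4.65786480e-02]), 'qd': array([ 0.00073141,  0.00013722, -0.0020636 ,  0.00122091,  0.00113705,
        0.00066726]), 'effort': array([-2.71359400e-03, -9.50602341e+01, -4.30204439e+01, -1.14246261e-04,
        1.18580242e-02,  5.11648716e-05]), 'position': array([0.26177451, 0.59454107, 0.25568965]), 'eef_rot': array([ 0.69235907, -0.14571668,  0.14551141, -0.6915432 ]), 'ft_force': array([ 0.46454797, -0.79172417,  1.23528048]), 'torque': array([ 0.02322739, -0.00808879,  0.03026166]), 'finger_gap': 0.08568732831559607} 0.025
[[ 0.915 -0.001  0.403]
 [-0.403 -0.001  0.915]
 [-0.    -1.    -0.001]]
top [ 0.44  -0.003  1.458]
scene [ 1.762 -0.133  0.902]
```

View pics/top0.png

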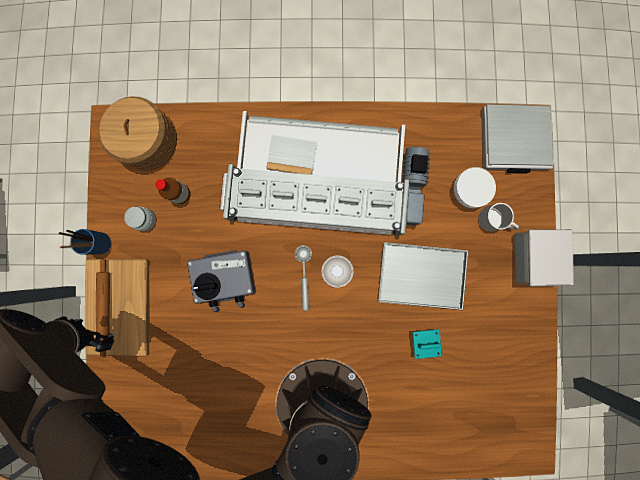

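View pics/scene0.png

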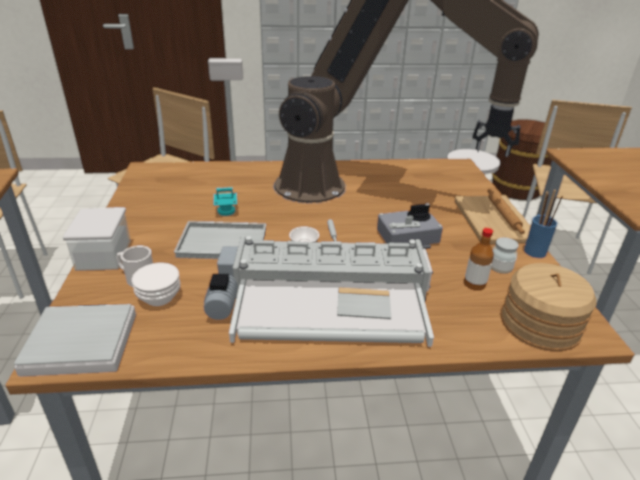

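The top view shows five cutters in the row (about (252,194) to (380,205)). The isolator is front left at (222,278), the tray front right at (423,276), and the turquoise decoy at (427,344). Next I measure poses with depth and enlarged crops.

```bash
python3 - <<'E'
from h import *
import pickle
im=pickle.load(open("top0.pkl","rb"));P=cloud(im)
def rect(u0,u1,v0,v1,z0,z1,name):
    m=np.zeros((480,640),bool);m[v0:v1,u0:u1]=1
    m&=(P[...,2]>z0)&(P[...,2]<z1)
    q=P[m];(c,s,a)=cv2.minAreaRect(q[:,:2].astype(np.float32))
    print(name,m.sum(),np.round(c,4),np.round(s,4),round(a,2),"z",np.median(q[:,2]).round(4))
rect(175,270,235,320,.055,.08,"iso")
rect(180,225,262,305,.09,.125,"handle")
rect(205,255,250,280,.083,.115,"tab")
rect(210,420,160,240,.088,.1035,"deck")
rect(370,475,235,315,.012,.03,"tray")
for i,(u,v) in enumerate([(252,194),(284,197),(316,200),(348,203),(380,206)]): rect(u-14,u+14,v-14,v+14,.122,.16,f"cut{i+1}")
f=im["frame"]
a=cv2.resize(f[235:320,175:275],(800,600)[0:2],interpolation=cv2.INTER_CUBIC) if 0 else cv2.resize(f[240:315,175:275],None,fx=8,fy=8,interpolation=cv2.INTER_CUBIC)
cv2.imwrite("pics/iso.png",a)
cv2.imwrite("pics/press.png",cv2.resize(f[155:245,215:425],None,fx=3.8,fy=3.8,interpolation=cv2.INTER_CUBIC))
E
```

```text
iso 2298 [0.3982 0.2993] [0.1315 0.1805] 9.99 z 0.0704
handle 148 [0.3903 0.3133] [0.0449 0.1156] 41.29 z 0.1116
tab 48 [0.4246 0.2871] [0.0291 0.1219] 25.04 z 0.0862
deck 7560 [0.6229 0.0024] [0.2102 0.5862] 0.73 z 0.0968
tray 539 [ 0.4091 -0.3141] [0.2677 0.2061] 83.61 z 0.0236
cut1 99 [0.6404 0.2004] [0.0581 0.0126] 85.86 z 0.14
cut2 95 [0.6324 0.1062] [0.0567 0.0117] 87.78 z 0.1407
cut3 94 [0.623  0.0117] [0.0544 0.0128] 84.86 z 0.1413
cut4 95 [ 0.6162 -0.078 ] [0.0575 0.0122] 83.33 z 0.1406
cut5 100 [ 0.6076 -0.1722] [0.0584 0.0128] 85.33 z 0.1409
```

View pics/iso.png

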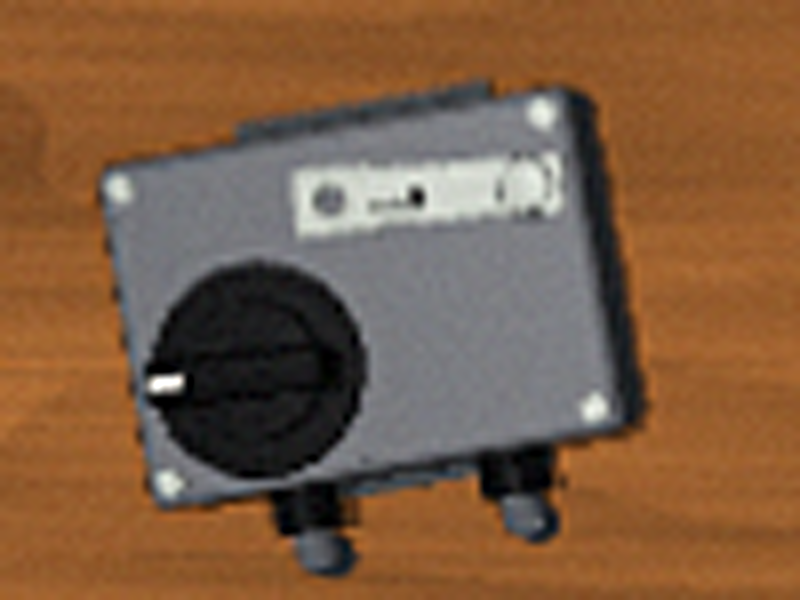

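View pics/press.png

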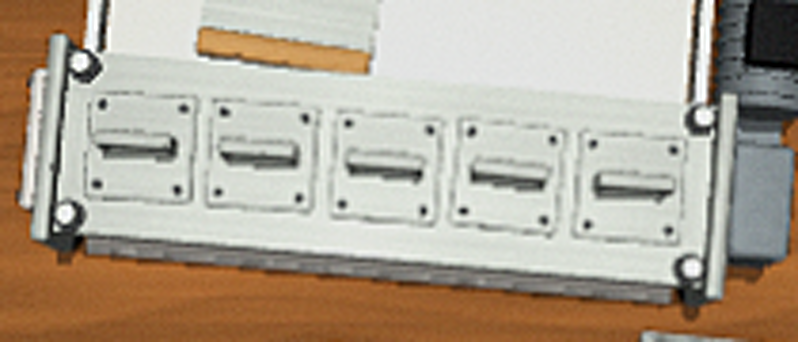

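The crops show the isolator at yaw of about +10°, with its bar along box y (on) and the hasp folded in. All five cutter bars run along the press's y, at yaw of about -5°. Next I write a planner helper and check the handle centre.

```bash
cat >> h.py <<'E'
def yawz(s):
    R=Rn.from_quat(s["eef_rot"]).as_matrix(); return np.degrees(np.arctan2(R[1,2],R[0,2]))
def rows(p0,y0,p1,y1,n=None):
    """rows (dp, turn) in tool axes; yaw of tool z falls with +turn"""
    p0,p1=np.array(p0),np.array(p1); d=p1-p0; a=y0-y1
    n=n or int(max(np.ceil(np.linalg.norm(d)/.06),np.ceil(abs(a)/10.5),1))
    for k in range(n):
        y=np.radians(y0-a*k/n); z=np.array([np.cos(y),np.sin(y),0]); x=np.array([np.sin(y),-np.cos(y),0])
        e=d/n; print([round(e@x,4),round(-e[2],4),round(e@z,4)],round(a/n,2))
def go(p1,y1,n=None):
    s=arm.state(); rows(s["position"],yawz(s),p1,y1,n)
E
python3 - <<'E'
from h import *
import pickle
im=pickle.load(open("top0.pkl","rb"))
print(world(im,207.25,286.25,.076), world(im,176+170/8-1, 240+370/8,.113))
c=np.array([.3982,.2993]);R=Rn.from_euler('z',10,degrees=True).as_matrix()[:2,:2]
for q in[(-.02,.04),(.03,-.07),(.03,-.022),(.005,-.022)]: print(q,c+R@q, pix(im,list(c+R@q)+[.076])-[175,240])
print(yawz(arm.state()))
go([.372,.335,.16],10)
E
```

```text
[0.3699547  0.33439176 0.076     ] [0.37177808 0.35726012 0.113     ]
(-0.02, 0.04) [0.37155792 0.33521935] [31.97321334 45.70353116]
(0.03, -0.07) [0.43989961 0.2355729 ] [65.68256607 22.41979753]
(0.03, -0.022) [0.43156449 0.28284367] [49.68731579 25.27499081]
(0.005, -0.022) [0.4069443  0.27850247] [51.12429575 33.66206204]
66.23332186392469
[np.float64(0.0342), np.float64(0.016), np.float64(-0.0322)] 9.37
[np.float64(0.039), np.float64(0.016), np.float64(-0.0262)] 9.37
[np.float64(0.0428), np.float64(0.016), np.float64(-0.0195)] 9.37
[np.float64(0.0454), np.float64(0.016), np.float64(-0.0123)] 9.37
[np.float64(0.0468), np.float64(0.016), np.float64(-0.0047)] 9.37
[np.float64(0.0469), np.float64(0.016), np.float64(0.003)] 9.37
```

Call:
arm_command([
  {"dp":[0.034,0.016,-0.032],"turn":9.4,"claw":0},
  {"dp":[0.039,0.016,-0.026],"turn":9.4,"claw":0},
  {"dp":[0.043,0.016,-0.0195],"turn":9.4,"claw":0},
  {"dp":[0.045,0.016,-0.012],"turn":9.4,"claw":0},
  {"dp":[0.047,0.016,-0.005],"turn":9.3,"claw":0},
])

```text
t: 0.72
position: [0.3537, 0.3774, 0.1757]
eef_rot: [0.576, -0.41, 0.41, -0.576]
ft_force: [0.8, 0.0, 1.2]
finger_gap: 0.0426
```

Call:
arm_command([
  {"dp":[0.047,0.016,0.003],"turn":9.3,"claw":0},
  {"dp":[0,0,0],"turn":0,"claw":0},
  {"dp":[0,0,0],"turn":0,"claw":0},
])

```text
t: 1.1
position: [0.3721, 0.3357, 0.1604]
eef_rot: [-0.542, 0.454, -0.454, 0.542]
ft_force: [-0.7, 1.1, -0.1]
finger_gap: 0.0429
```

```bash
python3 - <<'E'
from h import *
s=arm.state();print(s["position"],yawz(s),s["joints"],s["ft_force"],s["finger_gap"]);go([.371,.3348,.113],10)
E
```

```text
[0.37207833 0.33571859 0.16040329] 10.057056061470092 [6.73489284e-01 4.05515085e-01 2.02773501e+00 1.89895621e-04
 7.08118475e-01 4.97816300e-01] [-0.73798804  1.06876377 -0.06464446] 0.04290623675853938
[np.float64(0.0007), np.float64(0.0474), np.float64(-0.0012)] 0.06
```

Call:
arm_command([
  {"dp":[0.0007,0.023,-0.0012],"turn":0,"claw":0},
  {"dp":[0,0.023,0],"turn":0,"claw":0},
  {"dp":[0,0,0],"turn":0,"claw":-1},
  {"dp":[0,0,0],"turn":0,"claw":-1},
  {"dp":[0,0,0],"turn":0,"claw":-1},
])

```text
t: 1.72
position: [0.3701, 0.335, 0.1147]
eef_rot: [0.542, -0.454, 0.454, -0.542]
ft_force: [-5.9, 3.1, -10.9]
finger_gap: 0.015
```

Call:
arm_command([
  {"dp":[0,0,0],"turn":0,"claw":-1},
  {"dp":[0,0,0],"turn":0,"claw":-1},
])

```text
t: 1.98
position: [0.3701, 0.335, 0.1147]
eef_rot: [0.542, -0.454, 0.454, -0.542]
ft_force: [-6.1, 3.6, -11.4]
finger_gap: 0.0145
```

Call:
arm_command([
  {"dp":[0,0,0],"turn":10,"claw":-1},
  {"dp":[0,0,0],"turn":10,"claw":-1},
  {"dp":[0,0,0],"turn":10,"claw":-1},
])

```text
t: 2.35
position: [0.3686, 0.3348, 0.1146]
eef_rot: [-0.405, 0.581, -0.58, 0.403]
ft_force: [-20.7, 12.2, -2.1]
finger_gap: 0.0146
```

```bash
python3 - <<'E'
from h import *
s=arm.state();print(s["position"],yawz(s),s["ft_force"],s["torque"],s["finger_gap"])
E
```

```text
[0.36864192 0.33481383 0.11464555] -20.28557968203607 [-20.73227875  12.23645995  -2.10044892] [2.1467681  3.39071236 0.1665256 ] 0.014552664268153905
```

Call:
arm_command([
  {"dp":[0,0,-0.003],"turn":0,"claw":-1},
  {"dp":[0,0,0],"turn":0,"claw":-1},
])

```text
t: 2.6
position: [0.3681, 0.3353, 0.1148]
eef_rot: [0.406, -0.578, 0.579, -0.406]
ft_force: [5.2, -9.4, -8.8]
finger_gap: 0.015
```

Call:
arm_command([
  {"dp":[0,0,0.0005],"turn":10,"claw":-1},
  {"dp":[0,0,0],"turn":10,"claw":-1},
  {"dp":[0,0,0],"turn":10,"claw":-1},
  {"dp":[0,0,0],"turn":0,"claw":-1},
])

```text
t: 3.1
position: [0.367, 0.336, 0.1148]
eef_rot: [-0.242, 0.665, -0.664, 0.241]
ft_force: [-15.3, 9.6, -6.4]
finger_gap: 0.0145
```

Call:
arm_command([
  {"dp":[0.0005,0,-0.0018],"turn":0,"claw":-1},
  {"dp":[0,0,0],"turn":10,"claw":-1},
  {"dp":[0,0,0],"turn":10,"claw":-1},
  {"dp":[0,0,0],"turn":9,"claw":-1},
  {"dp":[0,0,0],"turn":0,"claw":-1},
])

```text
t: 3.72
position: [0.3662, 0.3375, 0.1148]
eef_rot: [-0.067, 0.704, -0.703, 0.067]
ft_force: [-11.7, 11.5, -9.2]
finger_gap: 0.0149
```

```bash
python3 - <<'E'
from h import *
s=arm.state();print(s["position"],yawz(s),s["ft_force"],s["torque"],s["finger_gap"])
E
```

```text
[0.36615726 0.33753182 0.11479211] -79.0837027184646 [-11.74186119  11.51075463  -9.1680507 ] [2.06861045 1.95122349 0.01913252] 0.014932453908682506
```

Call:
arm_command([
  {"dp":[0.001,0,-0.0013],"turn":0,"claw":-1},
  {"dp":[0,0,0],"turn":0,"claw":0},
  {"dp":[0,0,0],"turn":0,"claw":0},
  {"dp":[0,-0.025,0],"turn":0,"claw":0},
  {"dp":[0,-0.025,0],"turn":0,"claw":0},
])

```text
t: 4.35
position: [0.3658, 0.3377, 0.1651]
eef_rot: [-0.068, 0.704, -0.704, 0.068]
ft_force: [0.1, -0.1, -0.3]
finger_gap: 0.043
```

```bash
python3 - <<'E'
from h import *
s=arm.state();print(s["position"],yawz(s),s["ft_force"],s["finger_gap"]);go([.400,.2805,.16],10)
im=get_image("top");cv2.imwrite("pics/iso2.png",cv2.resize(im["frame"][235:315,170:270],None,fx=6,fy=6,interpolation=cv2.INTER_CUBIC))
im=get_image("wrist");cv2.imwrite("pics/w1.png",im["frame"])
E
```

```text
[0.36580221 0.33766535 0.16512465] -78.95511321053198 [ 0.08478844 -0.11243502 -0.2510998 ] 0.04296856932068863
[np.float64(-0.0025), np.float64(0.0006), np.float64(0.007)] -9.88
[np.float64(-0.0013), np.float64(0.0006), np.float64(0.0073)] -9.88
[np.float64(-0.0), np.float64(0.0006), np.float64(0.0074)] -9.88
[np.float64(0.0013), np.float64(0.0006), np.float64(0.0073)] -9.88
[np.float64(0.0025), np.float64(0.0006), np.float64(0.007)] -9.88
[np.float64(0.0037), np.float64(0.0006), np.float64(0.0064)] -9.88
[np.float64(0.0047), np.float64(0.0006), np.float64(0.0057)] -9.88
[np.float64(0.0056), np.float64(0.0006), np.float64(0.0048)] -9.88
[np.float64(0.0064), np.float64(0.0006), np.float64(0.0038)] -9.88
```

View pics/w1.png

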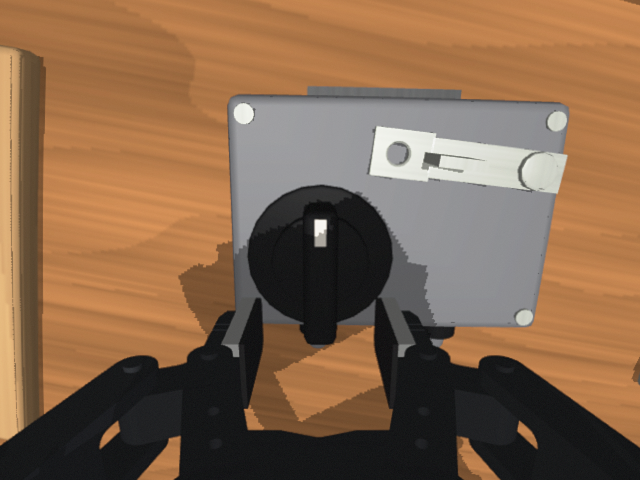

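The wrist view shows the handle bar at (320,270) lying along box x, so it is off. The hasp is still folded in, with its pivot at (540,170) and its tongue end at (398,153). Now I reorient for the push.

Call:
arm_command([
  {"dp":[-0.0025,0,0.007],"turn":-9.9,"claw":-1},
  {"dp":[-0.0013,0,0.0073],"turn":-9.9,"claw":-1},
  {"dp":[0,0,0.0074],"turn":-9.9,"claw":-1},
  {"dp":[0.0013,0,0.0073],"turn":-9.9,"claw":-1},
  {"dp":[0.0025,0,0.007],"turn":-9.9,"claw":-1},
])

```text
t: 5.08
position: [0.3849, 0.3056, 0.1641]
eef_rot: [-0.358, 0.61, -0.61, 0.358]
ft_force: [0.8, 0.2, 0.4]
finger_gap: -0.0002
```

Call:
arm_command([
  {"dp":[0.0037,0,0.0064],"turn":-9.9,"claw":-1},
  {"dp":[0.0047,0,0.0057],"turn":-9.9,"claw":-1},
  {"dp":[0.0056,0,0.0048],"turn":-9.9,"claw":-1},
  {"dp":[0.0064,0,0.0038],"turn":-9.8,"claw":-1},
  {"dp":[0,0,0],"turn":0,"claw":-1},
])

```text
t: 5.7
position: [0.4001, 0.2801, 0.1642]
eef_rot: [-0.541, 0.455, -0.455, 0.542]
ft_force: [-0.5, 0.5, -0.7]
finger_gap: -0.0
```

```bash
python3 - <<'E'
from h import *
s=arm.state();print(s["position"],yawz(s),s["ft_force"],s["finger_gap"])
im=get_image("wrist");cv2.imwrite("pics/w2.png",im["frame"])
P=cloud(im)
m=(P[...,2]>.09)&(P[...,2]<.112)&(abs(P[...,0]-.43)<.05)&(abs(P[...,1]-.27)<.05)
q=P[m];print(m.sum(),q.mean(0),q.min(0),q.max(0),pix(im,q.mean(0)))
for p in[(.44,.2356,.076),(.4316,.2829,.106)]:print(pix(im,p))
E
```

```text
[0.40008704 0.28008556 0.16415914] 9.95441269550102 [-0.51832161  0.51566006 -0.71818566] -4.221434917489835e-05
821 [0.43198647 0.28798335 0.10233753] [0.42958431 0.2754503  0.09003225] [0.43594698 0.29809399 0.10755143] [389.64568155 278.23228014]
[375.18259084 348.65523362]
[387.76321778 290.93938951]
```

View pics/w2.png

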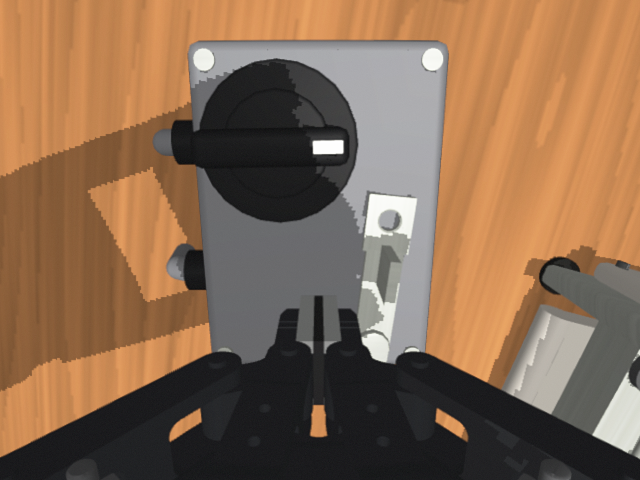

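The closed fingers sit at (318,330), behind the tab, whose centre measures (0.4325, 0.287) in world. Now I plan the arc.

```bash
python3 - <<'E'
from h import *
piv=np.array([.440,.239]);g=.014
def pose(phi,g=g):
    u=np.radians(100-phi);U=np.array([np.cos(u),np.sin(u)]);N=np.array([U[1],-U[0]])
    return list(piv+.046*U-g*N)+[.110]
s=arm.state();print("down");go(pose(0,.03)[:2]+[.164],10);rows(pose(0,.03)[:2]+[.164],10,pose(0,.03),10)
rows(pose(0,.03),10,pose(0),10)
print("arc")
for k in range(9): rows(pose(k*9.8),10-k*9.8,pose(k*9.8+9.8),10-9.8*(k+1),1)
E
```

```text
down
[np.float64(0.0016), np.float64(0.0002), np.float64(0.0023)] -0.22
[np.float64(0.0), np.float64(0.054), np.float64(0.0)] 0.0
[np.float64(0.0), np.float64(-0.0), np.float64(0.016)] 0.0
arc
[np.float64(-0.0017), np.float64(-0.0), np.float64(0.008)] 9.8
[np.float64(-0.0017), np.float64(-0.0), np.float64(0.008)] 9.8
[np.float64(-0.0017), np.float64(-0.0), np.float64(0.008)] 9.8
[np.float64(-0.0017), np.float64(-0.0), np.float64(0.008)] 9.8
[np.float64(-0.0017), np.float64(-0.0), np.float64(0.008)] 9.8
[np.float64(-0.0017), np.float64(-0.0), np.float64(0.008)] 9.8
[np.float64(-0.0017), np.float64(-0.0), np.float64(0.008)] 9.8
[np.float64(-0.0017), np.float64(-0.0), np.float64(0.008)] 9.8
[np.float64(-0.0017), np.float64(-0.0), np.float64(0.008)] 9.8
```

Call:
arm_command([
  {"dp":[0,0,0.002],"turn":0,"claw":-1},
  {"dp":[0,0.027,0],"turn":0,"claw":-1},
  {"dp":[0,0.027,0],"turn":0,"claw":-1},
  {"dp":[0,0,0.008],"turn":0,"claw":-1},
  {"dp":[0,0,0.008],"turn":0,"claw":-1},
])

```text
t: 6.38
position: [0.4185, 0.284, 0.111]
eef_rot: [-0.541, 0.454, -0.455, 0.542]
ft_force: [-1.6, -0.9, -0.3]
finger_gap: -0.0
```

Call:
arm_command([
  {"dp":[-0.0017,0,0.008],"turn":9.8,"claw":-1},
  {"dp":[-0.0017,0,0.008],"turn":9.8,"claw":-1},
  {"dp":[-0.0017,0,0.008],"turn":9.8,"claw":-1},
])

```text
t: 6.75
position: [0.4423, 0.289, 0.1115]
eef_rot: [0.407, -0.578, 0.578, -0.407]
ft_force: [-1.9, -0.3, -1.2]
finger_gap: 0.0001
```

Call:
arm_command([
  {"dp":[-0.0017,0,0.008],"turn":9.8,"claw":-1},
  {"dp":[-0.0017,0,0.008],"turn":9.8,"claw":-1},
  {"dp":[-0.0017,0,0.008],"turn":9.8,"claw":-1},
  {"dp":[-0.0017,0,0.008],"turn":9.8,"claw":-1},
  {"dp":[-0.0017,0,0.008],"turn":9.8,"claw":-1},
])

```text
t: 7.38
position: [0.4781, 0.271, 0.1117]
eef_rot: [-0.13, 0.695, -0.695, 0.131]
ft_force: [-2.3, 1.3, -0.7]
finger_gap: -0.0001
```

Call:
arm_command([
  {"dp":[-0.0017,0,0.008],"turn":9.8,"claw":-1},
  {"dp":[0,0,0.002],"turn":0,"claw":-1},
  {"dp":[0,0,0],"turn":0,"claw":-1},
])

```text
t: 7.75
position: [0.4822, 0.262, 0.111]
eef_rot: [-0.074, 0.703, -0.703, 0.075]
ft_force: [-0.3, -0.2, 0.5]
finger_gap: 0.0002
```

```bash
python3 - <<'E'
from h import *
s=arm.state();print(s["position"],yawz(s),s["ft_force"],s["finger_gap"])
im=get_image("top");cv2.imwrite("pics/iso3.png",cv2.resize(im["frame"][220:315,170:270],None,fx=6,fy=6,interpolation=cv2.INTER_CUBIC))
im=get_image("wrist");cv2.imwrite("pics/w3.png",im["frame"])
E
```

```text
[0.48223315 0.26204339 0.11101084] -77.96521924786397 [-0.32401933 -0.24298124  0.4700226 ] 0.00024371643330284147
```

View pics/w3.png

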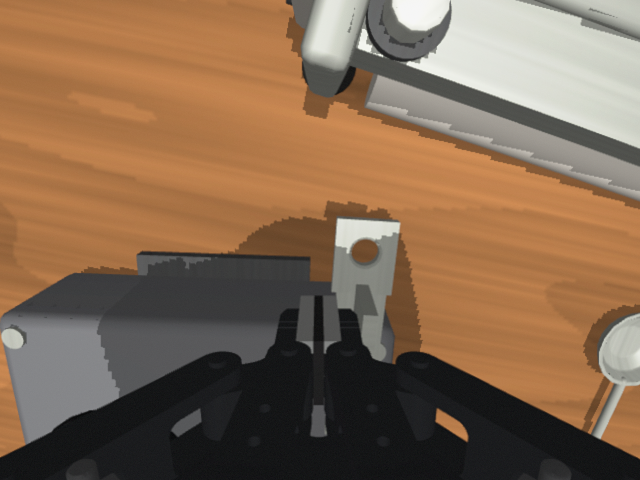

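The hasp's tongue now points out past the box edge, with its hole at (365,250). I push a little further towards its stop.

Call:
arm_command([
  {"dp":[0,0,0.003],"turn":2,"claw":-1},
  {"dp":[0,0,0.003],"turn":0,"claw":-1},
  {"dp":[0,0,0],"turn":0,"claw":-1},
])

```text
t: 8.22
position: [0.4826, 0.2601, 0.1107]
eef_rot: [-0.06, 0.706, -0.703, 0.061]
ft_force: [-13.3, 47.3, -4.0]
finger_gap: 0.0002
```

```bash
python3 - <<'E'
from h import *
s=arm.state();print(s["position"],yawz(s),s["ft_force"])
im=get_image("wrist")
P=cloud(im)
m=(P[...,2]>.07)&(P[...,2]<.08)&(P[...,0]>.475)&(P[...,0]<.55)&(abs(P[...,1]-.25)<.04)
c,sz,a=cv2.minAreaRect(P[m][:,:2].astype(np.float32));print(m.sum(),c,sz,a)
q=P[m];x=np.linspace(.49,.525,8)
mid=[(q[abs(q[:,0]-t)<.003,1].min()+q[abs(q[:,0]-t)<.003,1].max())/2 for t in x];print(np.degrees(np.arctan(np.polyfit(x,mid,1)[0])), np.round(mid,4))
E
```

```text
[0.48263431 0.26005814 0.11070396] -80.22592940426291 [-13.28922489  47.34134671  -4.04209455]
4725 (0.4975707530975342, 0.24695050716400146) (0.04806568846106529, 0.024270525202155113) 8.089619636535645
-1.3315860274933535 [0.2466 0.2466 0.2474 0.248  0.2489 0.2494 0.2499 0.2418]
```

Call:
arm_command([
  {"dp":[0,0,-0.012],"turn":0,"claw":-1},
  {"dp":[0,0,-0.008],"turn":0,"claw":-1},
  {"dp":[0,-0.04,0],"turn":0,"claw":-1},
  {"dp":[0,-0.04,0],"turn":0,"claw":-1},
  {"dp":[0,0,0],"turn":0,"claw":-1},
])

```text
t: 8.9
position: [0.4808, 0.2763, 0.193]
eef_rot: [-0.059, 0.705, -0.704, 0.062]
ft_force: [0.9, -0.9, -0.6]
finger_gap: -0.0
```

```bash
python3 - <<'E'
from h import *
s=arm.state();print(s["position"],yawz(s),s["ft_force"])
go([.640,.202,.19],-5)
E
```

```text
[0.48078281 0.27631232 0.19300624] -80.14784467336982 [ 0.93224267 -0.89740557 -0.55908659]
[np.float64(-0.018), np.float64(0.0004), np.float64(0.0126)] -9.39
[np.float64(-0.0157), np.float64(0.0004), np.float64(0.0153)] -9.39
[np.float64(-0.013), np.float64(0.0004), np.float64(0.0177)] -9.39
[np.float64(-0.01), np.float64(0.0004), np.float64(0.0196)] -9.39
[np.float64(-0.0066), np.float64(0.0004), np.float64(0.0209)] -9.39
[np.float64(-0.0031), np.float64(0.0004), np.float64(0.0217)] -9.39
[np.float64(0.0005), np.float64(0.0004), np.float64(0.022)] -9.39
[np.float64(0.0041), np.float64(0.0004), np.float64(0.0216)] -9.39
```

Call:
arm_command([
  {"dp":[-0.018,0,0.0126],"turn":-9.4,"claw":-0.1},
  {"dp":[-0.0157,0,0.0153],"turn":-9.4,"claw":-0.1},
  {"dp":[-0.013,0,0.0177],"turn":-9.4,"claw":-0.1},
  {"dp":[-0.01,0,0.0196],"turn":-9.4,"claw":-0.1},
  {"dp":[-0.0066,0,0.021],"turn":-9.4,"claw":-0.1},
])

```text
t: 9.52
position: [0.579, 0.2285, 0.1892]
eef_rot: [-0.339, 0.621, -0.621, 0.338]
ft_force: [0.6, -0.0, 0.1]
finger_gap: 0.0383
```

Call:
arm_command([
  {"dp":[-0.0031,0,0.0217],"turn":-9.4,"claw":-0.1},
  {"dp":[0.0005,0,0.022],"turn":-9.4,"claw":-0.1},
  {"dp":[0.004,0,0.0216],"turn":-9.4,"claw":-0.1},
  {"dp":[0,0,0],"turn":0,"claw":-0.1},
])

```text
t: 10.02
position: [0.6392, 0.2004, 0.1891]
eef_rot: [-0.478, 0.521, -0.521, 0.477]
ft_force: [-0.0, -0.3, -0.6]
finger_gap: 0.0385
```

```bash
cat >> h.py <<'E'
def bars():
    """handle bar centres seen by the wrist camera"""
    im=get_image("wrist");P=cloud(im)
    m=((P[...,2]>.132)&(P[...,2]<.146)&(P[...,0]>.57)&(P[...,0]<.68)).astype(np.uint8)
    n,l,st,_=cv2.connectedComponentsWithStats(m)
    for i in range(1,n):
        if st[i,4]>150:
            q=P[l==i];c,s,a=cv2.minAreaRect(q[:,:2].astype(np.float32));print("bar",np.round(c,4),np.round(s,4),round(a,1),q[:,2].max().round(4))
    return im
E
python3 - <<'E'
from h import *
s=arm.state();print(s["position"],yawz(s),s["ft_force"],s["finger_gap"])
im=bars();cv2.imwrite("pics/w4.png",im["frame"])
E
```

```text
[0.63918733 0.20037215 0.18905141] -4.992244662029468 [-0.02686256 -0.28021719 -0.60600931] 0.038509862083334734
bar [0.6389 0.2035] [0.0581 0.012 ] 86.1 0.1437
bar [0.6334 0.132 ] [0.0165 0.0117] 85.2 0.1435
```

View pics/w4.png

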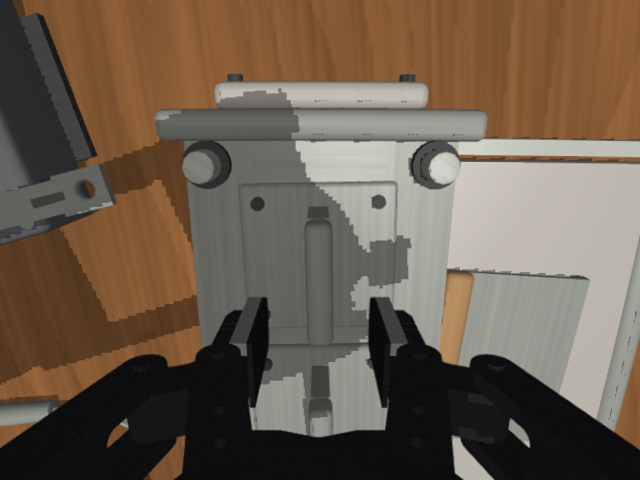

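The wrist view shows cutter 1's bar centred between the jaws at (318,285), and the hasp out at upper left. Descend and grip.

Call:
arm_command([
  {"dp":[-0.002,0.024,0],"turn":0,"claw":-0.1},
  {"dp":[0,0.023,0],"turn":0,"claw":-0.1},
  {"dp":[0,0,0],"turn":0,"claw":-1},
  {"dp":[0,0,0],"turn":0,"claw":-1},
  {"dp":[0,0,0],"turn":0,"claw":-1},
])

```text
t: 10.7
position: [0.6389, 0.2035, 0.1441]
eef_rot: [0.477, -0.521, 0.521, -0.478]
ft_force: [0.5, 0.8, -3.2]
finger_gap: 0.0108
```

Call:
arm_command([
  {"dp":[0,0,0],"turn":0,"claw":-1},
  {"dp":[0,0,0],"turn":0,"claw":-1},
])

```text
t: 10.95
position: [0.6389, 0.2033, 0.1436]
eef_rot: [0.478, -0.521, 0.521, -0.478]
ft_force: [-0.2, -0.5, -3.1]
finger_gap: 0.0109
```

Call:
arm_command([
  {"dp":[0,-0.002,0],"turn":0,"claw":-1},
  {"dp":[0,-0.002,0],"turn":0,"claw":-1},
  {"dp":[0,0,0],"turn":0,"claw":-1},
])

```text
t: 11.32
position: [0.6387, 0.2032, 0.1472]
eef_rot: [-0.478, 0.521, -0.521, 0.478]
ft_force: [1.3, 0.0, -7.7]
finger_gap: 0.0106
```

Call:
arm_command([
  {"dp":[0,-0.002,0],"turn":0,"claw":-1},
  {"dp":[0,0,0],"turn":0,"claw":-1},
  {"dp":[0,0,0],"turn":0,"claw":-1},
])

```text
t: 11.7
position: [0.6387, 0.2032, 0.1491]
eef_rot: [-0.478, 0.521, -0.521, 0.478]
ft_force: [0.6, -1.4, -10.5]
finger_gap: 0.0106
```

Call:
arm_command([
  {"dp":[0,-0.0015,0],"turn":0,"claw":-1},
  {"dp":[0,-0.0015,0],"turn":0,"claw":-1},
  {"dp":[0,0,0],"turn":0,"claw":-1},
  {"dp":[0,0,0],"turn":0,"claw":-1},
])

```text
t: 12.2
position: [0.6386, 0.2032, 0.1521]
eef_rot: [-0.478, 0.521, -0.521, 0.478]
ft_force: [1.4, 0.4, -14.2]
finger_gap: 0.011
```

```bash
python3 - <<'E'
from h import *
s=arm.state();print(s["position"],s["ft_force"],s["finger_gap"])
im=get_image("top");P=cloud(im);q=P[180:212,238:268].reshape(-1,3);h=q[(q[:,2]>.095)&(q[:,2]<.155)][:,2]
print(np.histogram(h,np.arange(.095,.157,.004)))
E
```

```text
[0.63863627 0.20323204 0.15209213] [  1.4327966    0.35028238 -14.2244132 ] 0.011033847477559852
(array([10,  3,  7, 10,  8,  0,  0,  0,  0,  0,  0,  0,  0,  0,  0]), array([0.095, 0.099, 0.103, 0.107, 0.111, 0.115, 0.119, 0.123, 0.127,
       0.131, 0.135, 0.139, 0.143, 0.147, 0.151, 0.155]))
```

Call:
arm_command([
  {"dp":[0,-0.0005,0],"turn":0,"claw":-1},
  {"dp":[0,0,0],"turn":0,"claw":-1},
  {"dp":[0,0,0],"turn":0,"claw":-1},
  {"dp":[0,0,0],"turn":0,"claw":-1},
  {"dp":[0,0,0],"turn":0,"claw":-1},
])

```text
t: 12.88
position: [0.6387, 0.2033, 0.1527]
eef_rot: [-0.478, 0.521, -0.521, 0.478]
ft_force: [0.2, -0.0, -15.8]
finger_gap: 0.0109
```

Call:
arm_command([
  {"dp":[0,0,0],"turn":0,"claw":-1},
  {"dp":[0,0,0],"turn":0,"claw":-1},
  {"dp":[0,0,0],"turn":0,"claw":-1},
  {"dp":[0,0,0],"turn":0,"claw":-1},
  {"dp":[0,0,0],"turn":0,"claw":-1},
])

```text
t: 13.5
position: [0.6387, 0.2033, 0.1528]
eef_rot: [-0.478, 0.521, -0.521, 0.478]
ft_force: [-0.2, 0.4, -16.0]
finger_gap: 0.0106
```

Call:
arm_command([
  {"dp":[0,0,0],"turn":0,"claw":-1},
  {"dp":[0,0,0],"turn":0,"claw":-1},
  {"dp":[0,0,0],"turn":0,"claw":-1},
  {"dp":[0,0,0],"turn":0,"claw":-1},
  {"dp":[0,0,0],"turn":0,"claw":-1},
])

```text
t: 14.12
position: [0.6387, 0.2033, 0.1528]
eef_rot: [-0.478, 0.521, -0.521, 0.478]
ft_force: [0.2, 0.1, -16.4]
finger_gap: 0.0113
```

Call:
arm_command([
  {"dp":[0,0.003,0],"turn":0,"claw":-1},
  {"dp":[0,0.003,0],"turn":0,"claw":-1},
  {"dp":[0,0.0035,0],"turn":0,"claw":-1},
  {"dp":[0,0,0],"turn":0,"claw":-1},
  {"dp":[0,0,0],"turn":0,"claw":-1},
])

```text
t: 14.75
position: [0.6393, 0.2034, 0.1438]
eef_rot: [0.477, -0.521, 0.521, -0.478]
ft_force: [-0.8, -1.1, -2.4]
finger_gap: 0.0105
```

Call:
arm_command([
  {"dp":[0,0,0],"turn":0,"claw":-0.1},
  {"dp":[0,0,0],"turn":0,"claw":-0.1},
  {"dp":[0,0,0],"turn":0,"claw":-0.1},
  {"dp":[0,-0.024,0],"turn":0,"claw":-0.1},
  {"dp":[0,-0.023,0],"turn":0,"claw":-0.1},
])

```text
t: 15.38
position: [0.6387, 0.2032, 0.1907]
eef_rot: [-0.478, 0.521, -0.521, 0.478]
ft_force: [0.7, 0.5, 0.4]
finger_gap: 0.0385
```

Call:
arm_command([
  {"dp":[0.047,0,0],"turn":0,"claw":-0.1},
  {"dp":[0.047,0,0],"turn":0,"claw":-0.1},
  {"dp":[0,0,0],"turn":0,"claw":-0.1},
  {"dp":[0,0,0],"turn":0,"claw":-0.1},
])

```text
t: 15.88
position: [0.6309, 0.1097, 0.1905]
eef_rot: [0.478, -0.521, 0.521, -0.478]
ft_force: [-0.5, 0.8, -0.3]
finger_gap: 0.0381
```

```bash
python3 - <<'E'
from h import *
s=arm.state();print(s["position"],yawz(s),s["ft_force"],s["finger_gap"])
bars()
im=get_image("top");P=cloud(im);q=P[180:212,238:268].reshape(-1,3);h=q[(q[:,2]>.09)&(q[:,2]<.17)][:,2]
print(np.histogram(h,np.arange(.091,.17,.004)))
E
```

```text
[0.63085624 0.10972837 0.19046412] -5.005431564061303 [-0.50628964  0.82045632 -0.34025217] 0.038146080930087645
bar [0.6382 0.2003] [0.052  0.0119] 85.4 0.1441
bar [0.6319 0.1105] [0.0578 0.012 ] 86.0 0.1437
bar [0.6243 0.0382] [0.0138 0.0118] 85.2 0.1439
(array([ 55, 107, 137,  41,   4,   1,   1,   0,   0,   1,   2,   4,   4,
         1,   0,   0,   0,   0,   0]), array([0.091, 0.095, 0.099, 0.103, 0.107, 0.111, 0.115, 0.119, 0.123,
       0.127, 0.131, 0.135, 0.139, 0.143, 0.147, 0.151, 0.155, 0.159,
       0.163, 0.167]))
```

Call:
arm_command([
  {"dp":[0,0.024,0.001],"turn":0,"claw":-0.1},
  {"dp":[0,0.0235,0],"turn":0,"claw":-0.1},
  {"dp":[0,0,0],"turn":0,"claw":-1},
  {"dp":[0,0,0],"turn":0,"claw":-1},
  {"dp":[0,0,0],"turn":0,"claw":-1},
])

```text
t: 16.6
position: [0.6321, 0.1099, 0.1437]
eef_rot: [0.478, -0.521, 0.521, -0.478]
ft_force: [0.1, -0.4, -3.1]
finger_gap: 0.0108
```

Call:
arm_command([
  {"dp":[0,0,0],"turn":0,"claw":-1},
  {"dp":[0,-0.002,0],"turn":0,"claw":-1},
  {"dp":[0,-0.002,0],"turn":0,"claw":-1},
  {"dp":[0,0,0],"turn":0,"claw":-1},
  {"dp":[0,0,0],"turn":0,"claw":-1},
])

```text
t: 17.23
position: [0.6316, 0.1095, 0.1468]
eef_rot: [0.478, -0.521, 0.521, -0.478]
ft_force: [0.9, -0.9, -1.7]
finger_gap: 0.011
```

Call:
arm_command([
  {"dp":[0,-0.002,0],"turn":0,"claw":-1},
  {"dp":[0,0,0],"turn":0,"claw":-1},
  {"dp":[0,0,0],"turn":0,"claw":-1},
])

```text
t: 17.6
position: [0.6317, 0.1095, 0.1488]
eef_rot: [0.478, -0.521, 0.521, -0.478]
ft_force: [-0.3, 0.2, -4.3]
finger_gap: 0.0107
```

Call:
arm_command([
  {"dp":[0,-0.002,0],"turn":0,"claw":-1},
  {"dp":[0,-0.001,0],"turn":0,"claw":-1},
  {"dp":[0,0,0],"turn":0,"claw":-1},
])

```text
t: 17.98
position: [0.6318, 0.1095, 0.152]
eef_rot: [0.478, -0.521, 0.521, -0.478]
ft_force: [-0.5, -0.0, -3.2]
finger_gap: 0.0106
```

Call:
arm_command([
  {"dp":[0,-0.002,0],"turn":0,"claw":-1},
  {"dp":[0,0,0],"turn":0,"claw":-1},
  {"dp":[0,0,0],"turn":0,"claw":-1},
  {"dp":[0,0,0],"turn":0,"claw":-1},
  {"dp":[0,0,0],"turn":0,"claw":-1},
])

```text
t: 18.6
position: [0.6316, 0.1095, 0.1538]
eef_rot: [-0.478, 0.521, -0.521, 0.478]
ft_force: [0.6, 0.0, -2.4]
finger_gap: 0.0104
```

```bash
python3 - <<'E'
from h import *
s=arm.state();print(s["position"],s["ft_force"],s["finger_gap"])
im=get_image("wrist");cv2.imwrite("pics/w5.png",im["frame"])
im=get_image("top");P=cloud(im)
m=np.zeros((480,640),bool);m[225:325,360:490]=1;m&=(P[...,2]>.004)&(P[...,2]<.03)
c,sz,a=cv2.minAreaRect(P[m][:,:2].astype(np.float32));print("tray",c,sz,a)
E
```

```text
[0.6316402  0.10952748 0.15376576] [ 0.56973385  0.02525808 -2.42151238] 0.010412269063880939
tray (0.40166956186294556, -0.32167375087738037) (0.40833571553230286, 0.3090664744377136) 89.3160171508789
```

Well 2 is worn: the cutter is 11 mm up and the reading is its weight alone, about 2.5 N. I finish the hold, then lift it out.

Call:
arm_command([
  {"dp":[0,0,0],"turn":0,"claw":-1},
  {"dp":[0,0,0],"turn":0,"claw":-1},
  {"dp":[0,0,0],"turn":0,"claw":-1},
  {"dp":[0,0,0],"turn":0,"claw":-1},
  {"dp":[0,0,0],"turn":0,"claw":-1},
])

```text
t: 19.32
position: [0.6316, 0.1095, 0.1538]
eef_rot: [0.478, -0.521, 0.521, -0.478]
ft_force: [-0.2, -0.4, -2.4]
finger_gap: 0.0109
```

Call:
arm_command([
  {"dp":[0,0,0],"turn":0,"claw":-1},
  {"dp":[0,0,0],"turn":0,"claw":-1},
  {"dp":[0,0,0],"turn":0,"claw":-1},
  {"dp":[0,-0.01,0],"turn":0,"claw":-1},
  {"dp":[0,-0.015,0],"turn":0,"claw":-1},
])

```text
t: 19.95
position: [0.6316, 0.1095, 0.1795]
eef_rot: [-0.478, 0.521, -0.521, 0.478]
ft_force: [-0.1, 0.4, -1.7]
finger_gap: 0.0108
```

Call:
arm_command([
  {"dp":[0,-0.015,0],"turn":0,"claw":-1},
  {"dp":[0,-0.015,0],"turn":0,"claw":-1},
  {"dp":[0,-0.015,0],"turn":0,"claw":-1},
  {"dp":[0,0,0],"turn":0,"claw":-1},
])

```text
t: 20.45
position: [0.6324, 0.1096, 0.2254]
eef_rot: [0.477, -0.521, 0.522, -0.479]
ft_force: [0.0, -0.3, -2.0]
finger_gap: 0.011
```

```bash
python3 - <<'E'
from h import *
s=arm.state();print(s["position"],s["ft_force"],s["finger_gap"])
im=get_image("top");cv2.imwrite("pics/top2.png",cv2.resize(im["frame"][140:350,215:495],None,fx=2.8,fy=2.8,interpolation=cv2.INTER_CUBIC))
E
```

```text
[0.63237897 0.10962918 0.22540322] [ 0.04411981 -0.26119785 -1.99293754] 0.010964111010828914
```

View pics/top2.png

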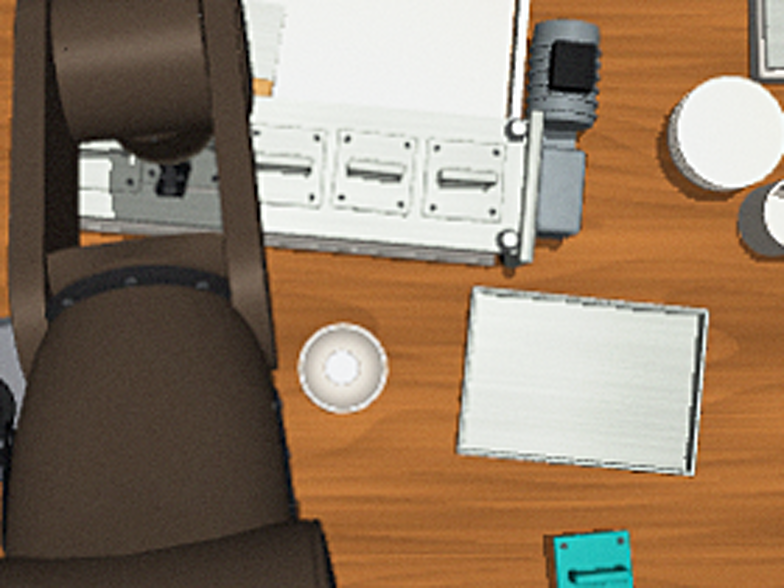

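The top crop shows the tray's rim corners at about (475,287), (707,311), (692,474) and (458,452), and the dish at (343,368).

```bash
cat >> h.py <<'E'
def tray(im,cs):
    w=np.array([world(im,u,v,.022) for u,v in cs])[:,:2];c=w.mean(0)
    xa=(w[0]+w[1]-w[2]-w[3]);xa/=np.linalg.norm(xa);print("tray",c.round(4),"yaw",np.degrees(np.arctan2(xa[1],xa[0])).round(1),np.linalg.norm(w-np.roll(w,1,0),axis=1).round(3))
    R=np.array([[xa[0],-xa[1]],[xa[1],xa[0]]]);return c,R
E
python3 - <<'E'
from h import *
import pickle
im=pickle.load(open("top0.pkl","rb"))
c,R=tray(im,[(384.6,242.5),(467.5,251.1),(462.1,309.3),(378.6,301.4)])
print("dish",world(im,343/2.8+215,368/2.8+140,.035))
a=c+R@[0,-.062];b=c+R@[0,.062];print(a,b)
print("m1");go([.53,.09,.225],-5)
print("m2");rows([.53,.09,.225],-5,[.50,-.20,.21],-5)
print("m3");rows([.50,-.20,.21],-5,list(a)+[.17],-5)
E
```

```text
tray [ 0.3964 -0.3138] yaw -6.1 [0.181 0.259 0.18  0.259]
dish [ 0.41207963 -0.04988312  0.035     ]
[ 0.38977661 -0.3754881 ] [ 0.402971   -0.25219208]
m1
[np.float64(0.0142), np.float64(-0.0003), np.float64(-0.0499)] 0.02
[np.float64(0.0142), np.float64(-0.0003), np.float64(-0.0499)] 0.02
m2
[np.float64(0.0583), np.float64(0.003), np.float64(-0.0009)] 0.0
[np.float64(0.0583), np.float64(0.003), np.float64(-0.0009)] 0.0
[np.float64(0.0583), np.float64(0.003), np.float64(-0.0009)] 0.0
[np.float64(0.0583), np.float64(0.003), np.float64(-0.0009)] 0.0
[np.float64(0.0583), np.float64(0.003), np.float64(-0.0009)] 0.0
m3
[np.float64(0.0461), np.float64(0.01), np.float64(-0.0236)] 0.0
[np.float64(0.0461), np.float64(0.01), np.float64(-0.0236)] 0.0
[np.float64(0.0461), np.float64(0.01), np.float64(-0.0236)] 0.0
[np.float64(0.0461), np.float64(0.01), np.float64(-0.0236)] 0.0
```

Call:
arm_command([
  {"dp":[0.0095,0,-0.0333],"turn":0,"claw":-1},
  {"dp":[0.0095,0,-0.0333],"turn":0,"claw":-1},
  {"dp":[0.0095,0,-0.0333],"turn":0,"claw":-1},
  {"dp":[0.0417,0.002,0],"turn":0,"claw":-1},
  {"dp":[0.0417,0.002,-0.001],"turn":0,"claw":-1},
])

```text
t: 21.12
position: [0.5207, 0.0061, 0.2194]
eef_rot: [-0.478, 0.521, -0.521, 0.478]
ft_force: [0.9, -0.3, -2.4]
finger_gap: 0.0108
```

Call:
arm_command([
  {"dp":[0.0417,0.002,0],"turn":0,"claw":-1},
  {"dp":[0.0417,0.002,-0.001],"turn":0,"claw":-1},
  {"dp":[0.0417,0.002,0],"turn":0,"claw":-1},
  {"dp":[0.0417,0.002,-0.001],"turn":0,"claw":-1},
  {"dp":[0.0417,0.002,-0.001],"turn":0,"claw":-1},
])

```text
t: 21.75
position: [0.4998, -0.2019, 0.2092]
eef_rot: [-0.478, 0.522, -0.521, 0.478]
ft_force: [0.0, 0.5, -2.5]
finger_gap: 0.0108
```

Call:
arm_command([
  {"dp":[0.037,0.008,-0.019],"turn":0,"claw":-1},
  {"dp":[0.037,0.008,-0.019],"turn":0,"claw":-1},
  {"dp":[0.037,0.008,-0.019],"turn":0,"claw":-1},
  {"dp":[0.037,0.008,-0.019],"turn":0,"claw":-1},
  {"dp":[0.037,0.008,-0.019],"turn":0,"claw":-1},
])

```text
t: 22.38
position: [0.3886, -0.3776, 0.169]
eef_rot: [-0.478, 0.522, -0.521, 0.478]
ft_force: [0.2, 0.2, -1.9]
finger_gap: 0.0105
```

```bash
python3 - <<'E'
from h import *
s=arm.state();print(s["position"],yawz(s),s["ft_force"],s["finger_gap"])
im=get_image("wrist");cv2.imwrite("pics/w6.png",im["frame"])
P=cloud(im);m=(P[...,2]>.016)&(P[...,2]<.03);q=P[m];print(m.sum(),q.min(0),q.max(0))
c=np.array([.3964,-.3138]);R=Rn.from_euler('z',-6.1,degrees=True).as_matrix()[:2,:2]
for k in[(.09,.13),(.09,-.13),(-.09,-.13),(-.09,.13)]:print(pix(im,list(c+R@k)+[.022]).round(0))
E
```

```text
[ 0.38864372 -0.37757425  0.1689755 ] -4.968717419755898 [ 0.16075195  0.18807025 -1.91401901] 0.010503735032034925
9913 [ 0.20976357 -0.51865329  0.01600167] [ 0.62001095 -0.22569196  0.02999469]
[487. -93.]
[443. 326.]
[195. 322.]
[ 168. -100.]
```

View pics/w6.png

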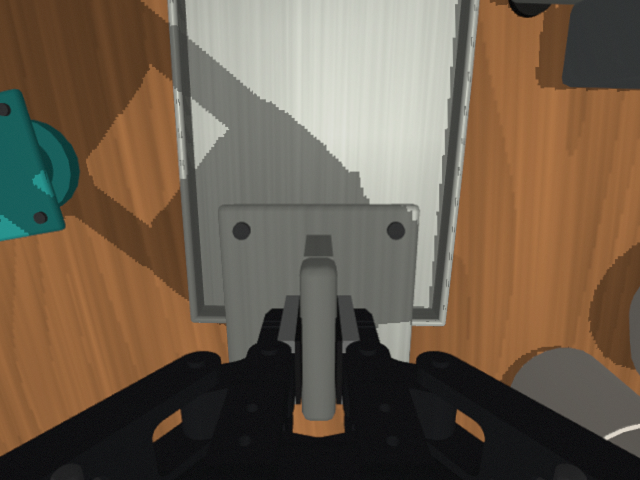

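The tray's right-hand corners, at (443,325) and (193,322), match the prediction, and the cutter hangs well inside. Lower it.

Call:
arm_command([
  {"dp":[0,0.02,0],"turn":0,"claw":-1},
  {"dp":[0,0.02,0],"turn":0,"claw":-1},
  {"dp":[0,0.015,0],"turn":0,"claw":-1},
  {"dp":[0,0.006,0],"turn":0,"claw":-1},
  {"dp":[0,0,0],"turn":0,"claw":-1},
])

```text
t: 23.05
position: [0.3897, -0.3766, 0.1086]
eef_rot: [-0.478, 0.521, -0.521, 0.478]
ft_force: [0.4, -0.2, -2.4]
finger_gap: 0.0106
```

Call:
arm_command([
  {"dp":[0,0.003,0],"turn":0,"claw":-1},
  {"dp":[0,0.001,0],"turn":0,"claw":-1},
  {"dp":[0,0,0],"turn":0,"claw":-1},
])

```text
t: 23.42
position: [0.3898, -0.3768, 0.105]
eef_rot: [0.478, -0.521, 0.521, -0.478]
ft_force: [-0.6, 0.3, -2.8]
finger_gap: 0.0106
```

Call:
arm_command([
  {"dp":[0,0.0015,0],"turn":0,"claw":-1},
  {"dp":[0,0,0],"turn":0,"claw":-1},
])

```text
t: 23.68
position: [0.3897, -0.3767, 0.1032]
eef_rot: [-0.478, 0.521, -0.521, 0.478]
ft_force: [-0.6, -0.5, -2.2]
finger_gap: 0.0109
```

Call:
arm_command([
  {"dp":[0,0.0015,0],"turn":0,"claw":-1},
  {"dp":[0,0,0],"turn":0,"claw":-1},
])

```text
t: 23.92
position: [0.3897, -0.3767, 0.1017]
eef_rot: [-0.478, 0.521, -0.521, 0.478]
ft_force: [-0.2, 0.7, -2.5]
finger_gap: 0.011
```

Call:
arm_command([
  {"dp":[0,0.001,0],"turn":0,"claw":-1},
  {"dp":[0,0,0],"turn":0,"claw":-1},
])

```text
t: 24.18
position: [0.3898, -0.3768, 0.1008]
eef_rot: [0.478, -0.521, 0.521, -0.478]
ft_force: [0.6, 0.1, -1.6]
finger_gap: 0.0109
```

Call:
arm_command([
  {"dp":[0,0.001,0],"turn":0,"claw":-1},
  {"dp":[0,0,0],"turn":0,"claw":-1},
])

```text
t: 24.42
position: [0.3901, -0.3769, 0.1005]
eef_rot: [0.478, -0.521, 0.522, -0.478]
ft_force: [-0.3, 3.7, 12.5]
finger_gap: 0.0109
```

Call:
arm_command([
  {"dp":[0,-0.001,0],"turn":0,"claw":-0.1},
  {"dp":[0,0,0],"turn":0,"claw":-0.1},
  {"dp":[0,0,0],"turn":0,"claw":-0.1},
  {"dp":[0,-0.03,0],"turn":0,"claw":-0.1},
  {"dp":[0,-0.06,0],"turn":0,"claw":-0.1},
])

```text
t: 25.05
position: [0.3887, -0.3757, 0.1899]
eef_rot: [-0.478, 0.523, -0.52, 0.478]
ft_force: [1.3, -1.0, -0.5]
finger_gap: 0.0388
```

```bash
python3 - <<'E'
from h import *
s=arm.state();print(s["position"],yawz(s),s["ft_force"],s["finger_gap"])
im=get_image("wrist");cv2.imwrite("pics/w7.png",im["frame"])
P=cloud(im);m=(P[...,2]>.08)&(P[...,2]<.11)&(abs(P[...,0]-.39)<.06)&(abs(P[...,1]+.37)<.06);q=P[m];print(m.sum(),cv2.minAreaRect(q[:,:2].astype(np.float32)),np.median(q[:,2]))
go([.623,.0165,.19],-5)
E
```

```text
[ 0.38872044 -0.37571651  0.18991487] -4.974813192522399 [ 1.270992   -1.03065967 -0.46133863] 0.038790308529238315
2289 ((0.38974183797836304, -0.37646108865737915), (0.05759120732545853, 0.011883514933288097), 85.22846221923828) 0.0995442670533343
[np.float64(-0.0517), np.float64(0.001), np.float64(0.0246)] 0.0
[np.float64(-0.0517), np.float64(0.001), np.float64(0.0246)] 0.0
[np.float64(-0.0517), np.float64(0.001), np.float64(0.0246)] 0.0
[np.float64(-0.0517), np.float64(0.001), np.float64(0.0246)] 0.0
[np.float64(-0.0517), np.float64(0.001), np.float64(0.0246)] 0.0
[np.float64(-0.0517), np.float64(0.001), np.float64(0.0246)] 0.0
[np.float64(-0.0517), np.float64(0.001), np.float64(0.0246)] 0.0
[np.float64(-0.0517), np.float64(0.001), np.float64(0.0246)] 0.0
```

Call:
arm_command([
  {"dp":[-0.0517,0,0.0246],"turn":0,"claw":-0.1},
  {"dp":[-0.0517,0,0.0246],"turn":0,"claw":-0.1},
  {"dp":[-0.0517,0,0.0246],"turn":0,"claw":-0.1},
  {"dp":[-0.0517,0,0.0246],"turn":0,"claw":-0.1},
  {"dp":[-0.0517,0,0.0246],"turn":0,"claw":-0.1},
])

```text
t: 25.72
position: [0.5355, -0.1282, 0.1909]
eef_rot: [0.478, -0.521, 0.521, -0.478]
ft_force: [0.9, -0.7, 0.6]
finger_gap: 0.0382
```

Call:
arm_command([
  {"dp":[-0.0517,0,0.0246],"turn":0,"claw":-0.1},
  {"dp":[-0.0517,0,0.0246],"turn":0,"claw":-0.1},
  {"dp":[-0.0517,0,0.0246],"turn":0,"claw":-0.1},
  {"dp":[0,0,0],"turn":0,"claw":-0.1},
  {"dp":[0,0,0],"turn":0,"claw":-0.1},
])

```text
t: 26.35
position: [0.6211, 0.0183, 0.1904]
eef_rot: [-0.478, 0.521, -0.521, 0.478]
ft_force: [-0.6, -0.7, 0.0]
finger_gap: 0.0383
```

```bash
python3 - <<'E'
from h import *
s=arm.state();print(s["position"],yawz(s),s["ft_force"],s["finger_gap"])
bars()
E
```

```text
[0.62114815 0.01826599 0.19042865] -4.915200184309944 [-0.62167212 -0.71330691  0.02009814] 0.03829358135691729
bar [0.6224 0.0157] [0.0581 0.012 ] 85.4 0.1442
bar [ 0.6179 -0.0543] [0.0128 0.0113] 85.3 0.1433
```

Call:
arm_command([
  {"dp":[0.0025,0.024,0.001],"turn":0,"claw":-0.1},
  {"dp":[0,0.0235,0],"turn":0,"claw":-0.1},
  {"dp":[0,0,0],"turn":0,"claw":-1},
  {"dp":[0,0,0],"turn":0,"claw":-1},
  {"dp":[0,0,0],"turn":0,"claw":-1},
])

```text
t: 27.02
position: [0.6227, 0.0154, 0.1442]
eef_rot: [0.477, -0.521, 0.522, -0.478]
ft_force: [0.7, 0.1, -2.0]
finger_gap: 0.0112
```

Call:
arm_command([
  {"dp":[0,0,0],"turn":0,"claw":-1},
  {"dp":[0,-0.002,0],"turn":0,"claw":-1},
  {"dp":[0,-0.002,0],"turn":0,"claw":-1},
  {"dp":[0,0,0],"turn":0,"claw":-1},
  {"dp":[0,0,0],"turn":0,"claw":-1},
])

```text
t: 27.65
position: [0.6224, 0.0157, 0.1472]
eef_rot: [0.478, -0.521, 0.521, -0.478]
ft_force: [2.5, -1.3, -6.7]
finger_gap: 0.0109
```

Call:
arm_command([
  {"dp":[0,-0.002,0],"turn":0,"claw":-1},
  {"dp":[0,0,0],"turn":0,"claw":-1},
  {"dp":[0,0,0],"turn":0,"claw":-1},
])

```text
t: 28.02
position: [0.6224, 0.0157, 0.1492]
eef_rot: [0.478, -0.521, 0.521, -0.478]
ft_force: [2.6, 0.2, -9.8]
finger_gap: 0.011
```

Clip 3 holds. I raise to about 15 N and hold.

Call:
arm_command([
  {"dp":[0,-0.0015,0],"turn":0,"claw":-1},
  {"dp":[0,-0.0015,0],"turn":0,"claw":-1},
  {"dp":[0,-0.0005,0],"turn":0,"claw":-1},
  {"dp":[0,0,0],"turn":0,"claw":-1},
  {"dp":[0,0,0],"turn":0,"claw":-1},
])

```text
t: 28.65
position: [0.6223, 0.0157, 0.1527]
eef_rot: [-0.478, 0.521, -0.521, 0.478]
ft_force: [4.0, -0.9, -15.0]
finger_gap: 0.0105
```

Call:
arm_command([
  {"dp":[0,0,0],"turn":0,"claw":-1},
  {"dp":[0,0,0],"turn":0,"claw":-1},
  {"dp":[0,0,0],"turn":0,"claw":-1},
  {"dp":[0,0,0],"turn":0,"claw":-1},
  {"dp":[0,0,0],"turn":0,"claw":-1},
])

```text
t: 29.28
position: [0.6223, 0.0157, 0.1528]
eef_rot: [-0.478, 0.521, -0.521, 0.478]
ft_force: [3.0, 0.6, -14.7]
finger_gap: 0.0107
```

Call:
arm_command([
  {"dp":[0,0,0],"turn":0,"claw":-1},
  {"dp":[0,0,0],"turn":0,"claw":-1},
  {"dp":[0,0,0],"turn":0,"claw":-1},
  {"dp":[0,0,0],"turn":0,"claw":-1},
  {"dp":[0,0,0],"turn":0,"claw":-1},
])

```text
t: 29.9
position: [0.6224, 0.0157, 0.1528]
eef_rot: [-0.478, 0.521, -0.521, 0.478]
ft_force: [4.2, -0.4, -15.0]
finger_gap: 0.011
```

Call:
arm_command([
  {"dp":[0,0,0],"turn":0,"claw":-1},
  {"dp":[0,0,0],"turn":0,"claw":-1},
  {"dp":[0,0,0],"turn":0,"claw":-1},
  {"dp":[0,0,0],"turn":0,"claw":-1},
  {"dp":[0,0,0],"turn":0,"claw":-1},
])

```text
t: 30.52
position: [0.6224, 0.0157, 0.1528]
eef_rot: [0.478, -0.521, 0.521, -0.478]
ft_force: [3.6, 0.2, -14.5]
finger_gap: 0.011
```

Held for about 2 s at 15 N. I lower it home, release, and go on to cutter 4.

Call:
arm_command([
  {"dp":[0,0.003,0],"turn":0,"claw":-1},
  {"dp":[0,0.003,0],"turn":0,"claw":-1},
  {"dp":[0,0.0035,0],"turn":0,"claw":-1},
  {"dp":[0,0,0],"turn":0,"claw":-1},
  {"dp":[0,0,0],"turn":0,"claw":-1},
])

```text
t: 31.15
position: [0.6224, 0.0157, 0.1435]
eef_rot: [0.478, -0.521, 0.521, -0.478]
ft_force: [-0.9, -0.3, -2.2]
finger_gap: 0.0108
```

Call:
arm_command([
  {"dp":[0,0,0],"turn":0,"claw":-0.1},
  {"dp":[0,0,0],"turn":0,"claw":-0.1},
  {"dp":[0,0,0],"turn":0,"claw":-0.1},
  {"dp":[0,-0.024,0],"turn":0,"claw":-0.1},
  {"dp":[0,-0.023,0],"turn":0,"claw":-0.1},
])

```text
t: 31.78
position: [0.6223, 0.0157, 0.1907]
eef_rot: [-0.478, 0.521, -0.521, 0.478]
ft_force: [-0.6, 0.3, -0.1]
finger_gap: 0.0379
```

Call:
arm_command([
  {"dp":[0.047,0,0],"turn":0,"claw":-0.1},
  {"dp":[0.047,0,0],"turn":0,"claw":-0.1},
  {"dp":[0,0,0],"turn":0,"claw":-0.1},
  {"dp":[0,0,0],"turn":0,"claw":-0.1},
])

```text
t: 32.28
position: [0.6142, -0.0779, 0.1903]
eef_rot: [-0.478, 0.521, -0.521, 0.478]
ft_force: [0.9, -0.5, 0.6]
finger_gap: 0.0384
```

```bash
python3 - <<'E'
from h import *
s=arm.state();print(s["position"],yawz(s),s["ft_force"],s["finger_gap"])
bars()
E
```

```text
[ 0.61422677 -0.07786248  0.19028262] -5.011424358391908 [ 0.92473958 -0.52255071  0.61614657] 0.038449757930685946
bar [0.6215 0.013 ] [0.0511 0.012 ] 85.4 0.1444
bar [ 0.6155 -0.0773] [0.0578 0.012 ] 83.4 0.1438
bar [ 0.6084 -0.1486] [0.0141 0.012 ] 85.6 0.1434
```

Call:
arm_command([
  {"dp":[-0.0005,0.024,0.0012],"turn":0.8,"claw":-0.1},
  {"dp":[0,0.0235,0],"turn":0,"claw":-0.1},
  {"dp":[0,0,0],"turn":0,"claw":-1},
  {"dp":[0,0,0],"turn":0,"claw":-1},
  {"dp":[0,0,0],"turn":0,"claw":-1},
])

```text
t: 32.95
position: [0.616, -0.0773, 0.1437]
eef_rot: [0.474, -0.524, 0.525, -0.475]
ft_force: [1.0, 0.8, -2.9]
finger_gap: 0.0105
```

Call:
arm_command([
  {"dp":[0,0,0],"turn":0,"claw":-1},
  {"dp":[0,-0.002,0],"turn":0,"claw":-1},
  {"dp":[0,-0.002,0],"turn":0,"claw":-1},
  {"dp":[0,0,0],"turn":0,"claw":-1},
  {"dp":[0,0,0],"turn":0,"claw":-1},
])

```text
t: 33.58
position: [0.6155, -0.0776, 0.1467]
eef_rot: [0.474, -0.525, 0.525, -0.474]
ft_force: [1.9, -0.3, -6.6]
finger_gap: 0.0111
```

Call:
arm_command([
  {"dp":[0,-0.002,0],"turn":0,"claw":-1},
  {"dp":[0,0,0],"turn":0,"claw":-1},
  {"dp":[0,0,0],"turn":0,"claw":-1},
])

```text
t: 33.95
position: [0.6155, -0.0776, 0.1487]
eef_rot: [0.474, -0.525, 0.525, -0.474]
ft_force: [3.5, 0.9, -9.4]
finger_gap: 0.0112
```

Clip 4 holds too.

Call:
arm_command([
  {"dp":[0,-0.0015,0],"turn":0,"claw":-1},
  {"dp":[0,-0.0015,0],"turn":0,"claw":-1},
  {"dp":[0,-0.0005,0],"turn":0,"claw":-1},
  {"dp":[0,0,0],"turn":0,"claw":-1},
  {"dp":[0,0,0],"turn":0,"claw":-1},
])

```text
t: 34.58
position: [0.6155, -0.0776, 0.1522]
eef_rot: [-0.474, 0.525, -0.524, 0.474]
ft_force: [5.1, -0.3, -15.4]
finger_gap: 0.0112
```

Call:
arm_command([
  {"dp":[0,0,0],"turn":0,"claw":-1},
  {"dp":[0,0,0],"turn":0,"claw":-1},
  {"dp":[0,0,0],"turn":0,"claw":-1},
  {"dp":[0,0,0],"turn":0,"claw":-1},
  {"dp":[0,0,0],"turn":0,"claw":-1},
])

```text
t: 35.2
position: [0.6155, -0.0776, 0.1523]
eef_rot: [-0.474, 0.525, -0.525, 0.474]
ft_force: [4.4, -0.7, -14.6]
finger_gap: 0.0109
```

Call:
arm_command([
  {"dp":[0,0,0],"turn":0,"claw":-1},
  {"dp":[0,0,0],"turn":0,"claw":-1},
  {"dp":[0,0,0],"turn":0,"claw":-1},
  {"dp":[0,0,0],"turn":0,"claw":-1},
  {"dp":[0,0,0],"turn":0,"claw":-1},
])

```text
t: 35.83
position: [0.6155, -0.0776, 0.1523]
eef_rot: [0.474, -0.525, 0.525, -0.474]
ft_force: [4.2, 0.5, -14.7]
finger_gap: 0.011
```

Call:
arm_command([
  {"dp":[0,0,0],"turn":0,"claw":-1},
  {"dp":[0,0,0],"turn":0,"claw":-1},
  {"dp":[0,0,0],"turn":0,"claw":-1},
  {"dp":[0,0,0],"turn":0,"claw":-1},
  {"dp":[0,0,0],"turn":0,"claw":-1},
])

```text
t: 36.45
position: [0.6155, -0.0776, 0.1523]
eef_rot: [0.474, -0.525, 0.525, -0.474]
ft_force: [3.9, -1.0, -15.1]
finger_gap: 0.0109
```

Call:
arm_command([
  {"dp":[0,0.003,0],"turn":0,"claw":-1},
  {"dp":[0,0.003,0],"turn":0,"claw":-1},
  {"dp":[0,0.0035,0],"turn":0,"claw":-1},
  {"dp":[0,0,0],"turn":0,"claw":-1},
  {"dp":[0,0,0],"turn":0,"claw":-1},
])

```text
t: 37.08
position: [0.6155, -0.0776, 0.143]
eef_rot: [0.474, -0.524, 0.525, -0.474]
ft_force: [-0.1, -0.5, -1.5]
finger_gap: 0.0107
```

Call:
arm_command([
  {"dp":[0,0,0],"turn":0,"claw":-0.1},
  {"dp":[0,0,0],"turn":0,"claw":-0.1},
  {"dp":[0,0,0],"turn":0,"claw":-0.1},
  {"dp":[0,-0.024,0],"turn":0,"claw":-0.1},
  {"dp":[0,-0.023,0],"turn":0,"claw":-0.1},
])

```text
t: 37.7
position: [0.6154, -0.0775, 0.1902]
eef_rot: [-0.474, 0.525, -0.524, 0.474]
ft_force: [0.4, -0.1, 0.6]
finger_gap: 0.0385
```

Call:
arm_command([
  {"dp":[0.047,0,0],"turn":-0.8,"claw":-0.1},
  {"dp":[0.047,0,0],"turn":0,"claw":-0.1},
  {"dp":[0,0,0],"turn":0,"claw":-0.1},
  {"dp":[0,0,0],"turn":0,"claw":-0.1},
])

```text
t: 38.2
position: [0.6066, -0.171, 0.1897]
eef_rot: [-0.478, 0.522, -0.521, 0.478]
ft_force: [0.6, 0.4, -0.3]
finger_gap: 0.0386
```

```bash
python3 - <<'E'
from h import *
s=arm.state();print(s["position"],yawz(s),s["ft_force"],s["finger_gap"])
bars()
E
```

```text
[ 0.60655631 -0.17101414  0.18974188] -5.010340777478498 [ 0.56435977  0.40603936 -0.31451882] 0.038579848040673735
bar [ 0.6146 -0.0811] [0.0532 0.0121] 84.1 0.1441
bar [ 0.6067 -0.1711] [0.0579 0.012 ] 85.6 0.1438
```

Call:
arm_command([
  {"dp":[0,0.0235,0],"turn":0,"claw":-0.1},
  {"dp":[0,0.0235,0],"turn":0,"claw":-0.1},
  {"dp":[0,0,0],"turn":0,"claw":-1},
  {"dp":[0,0,0],"turn":0,"claw":-1},
  {"dp":[0,0,0],"turn":0,"claw":-1},
])

```text
t: 38.88
position: [0.6072, -0.171, 0.1437]
eef_rot: [0.478, -0.521, 0.521, -0.478]
ft_force: [-0.2, -0.5, -1.2]
finger_gap: 0.011
```

Call:
arm_command([
  {"dp":[0,0,0],"turn":0,"claw":-1},
  {"dp":[0,-0.002,0],"turn":0,"claw":-1},
  {"dp":[0,-0.002,0],"turn":0,"claw":-1},
  {"dp":[0,0,0],"turn":0,"claw":-1},
  {"dp":[0,0,0],"turn":0,"claw":-1},
])

```text
t: 39.5
position: [0.6067, -0.1712, 0.1468]
eef_rot: [0.478, -0.521, 0.521, -0.478]
ft_force: [0.6, 0.1, -3.2]
finger_gap: 0.0108
```

Call:
arm_command([
  {"dp":[0,-0.002,0],"turn":0,"claw":-1},
  {"dp":[0,0,0],"turn":0,"claw":-1},
  {"dp":[0,0,0],"turn":0,"claw":-1},
])

```text
t: 39.88
position: [0.6067, -0.1711, 0.1488]
eef_rot: [-0.478, 0.521, -0.521, 0.478]
ft_force: [-0.9, 0.1, -2.5]
finger_gap: 0.011
```

Well 5 is worn, as expected for the second one. I raise to the same height and hold for two seconds.

Call:
arm_command([
  {"dp":[0,-0.002,0],"turn":0,"claw":-1},
  {"dp":[0,-0.003,0],"turn":0,"claw":-1},
  {"dp":[0,0,0],"turn":0,"claw":-1},
  {"dp":[0,0,0],"turn":0,"claw":-1},
  {"dp":[0,0,0],"turn":0,"claw":-1},
])

```text
t: 40.5
position: [0.6066, -0.1711, 0.1537]
eef_rot: [-0.478, 0.521, -0.521, 0.478]
ft_force: [-0.1, -0.7, -1.2]
finger_gap: 0.011
```

Call:
arm_command([
  {"dp":[0,0,0],"turn":0,"claw":-1},
  {"dp":[0,0,0],"turn":0,"claw":-1},
  {"dp":[0,0,0],"turn":0,"claw":-1},
  {"dp":[0,0,0],"turn":0,"claw":-1},
  {"dp":[0,0,0],"turn":0,"claw":-1},
])

```text
t: 41.12
position: [0.6067, -0.1711, 0.1538]
eef_rot: [0.478, -0.521, 0.521, -0.478]
ft_force: [0.9, 0.2, -1.5]
finger_gap: 0.0105
```

Call:
arm_command([
  {"dp":[0,0,0],"turn":0,"claw":-1},
  {"dp":[0,0,0],"turn":0,"claw":-1},
  {"dp":[0,0,0],"turn":0,"claw":-1},
  {"dp":[0,0,0],"turn":0,"claw":-1},
  {"dp":[0,0,0],"turn":0,"claw":-1},
])

```text
t: 41.75
position: [0.6067, -0.1711, 0.1538]
eef_rot: [-0.478, 0.521, -0.521, 0.478]
ft_force: [0.7, 0.0, -2.3]
finger_gap: 0.0107
```

Call:
arm_command([
  {"dp":[0,0,0],"turn":0,"claw":-1},
  {"dp":[0,0,0],"turn":0,"claw":-1},
  {"dp":[0,0,0],"turn":0,"claw":-1},
  {"dp":[0,0,0],"turn":0,"claw":-1},
  {"dp":[0,0,0],"turn":0,"claw":-1},
])

```text
t: 42.38
position: [0.6067, -0.1712, 0.1538]
eef_rot: [-0.478, 0.521, -0.521, 0.478]
ft_force: [0.0, 0.3, -2.1]
finger_gap: 0.0111
```

Call:
arm_command([
  {"dp":[0,-0.012,0],"turn":0,"claw":-1},
  {"dp":[0,-0.015,0],"turn":0,"claw":-1},
  {"dp":[0,-0.015,0],"turn":0,"claw":-1},
  {"dp":[0,-0.015,0],"turn":0,"claw":-1},
  {"dp":[0,-0.015,0],"turn":0,"claw":-1},
])

```text
t: 43.0
position: [0.6068, -0.1712, 0.2271]
eef_rot: [0.478, -0.521, 0.521, -0.478]
ft_force: [0.6, 0.1, -2.0]
finger_gap: 0.0108
```

```bash
python3 - <<'E'
from h import *
s=arm.state();print(s["position"],s["ft_force"],s["finger_gap"])
im=get_image("top");cv2.imwrite("pics/top3.png",cv2.resize(im["frame"][220:330,360:490],None,fx=6,fy=5.4,interpolation=cv2.INTER_CUBIC))
go([.50,-.19,.225],-5)
E
```

```text
[ 0.60676189 -0.17117206  0.2271222 ] [ 0.64754312  0.09924793 -2.00575334] 0.010845001311954774
[np.float64(0.0139), np.float64(0.002), np.float64(-0.0528)] 0.02
[np.float64(0.0139), np.float64(0.002), np.float64(-0.0528)] 0.02
```

View pics/top3.png

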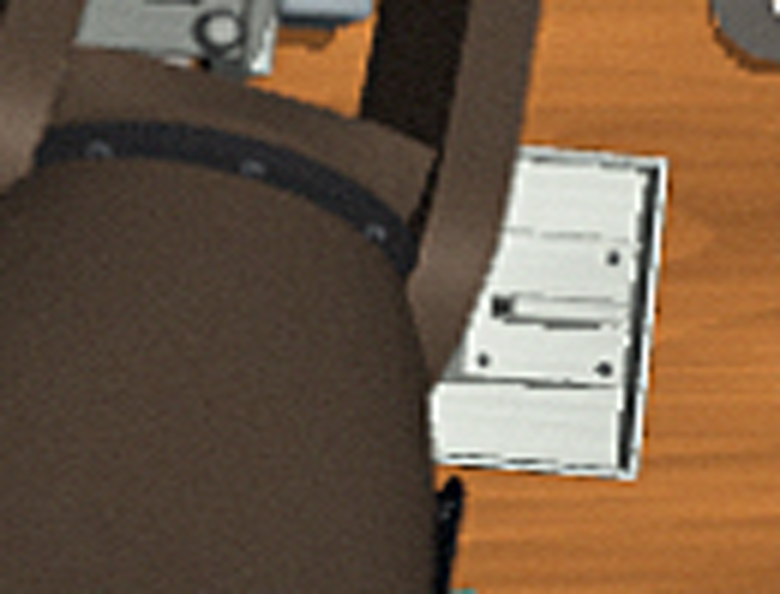

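The top view shows the tray shifted slightly since last time: its right corners are now near (471,249) and (466,308), with cutter 2 still standing in it. I move over and measure it with the wrist camera.

Call:
arm_command([
  {"dp":[0.0105,0,-0.0396],"turn":0,"claw":-1},
  {"dp":[0.0105,0,-0.0396],"turn":0,"claw":-1},
  {"dp":[0.0105,0,-0.0396],"turn":0,"claw":-1},
  {"dp":[0.022,0.008,-0.03],"turn":0,"claw":-1},
  {"dp":[0.022,0.008,-0.03],"turn":0,"claw":-1},
])

```text
t: 43.68
position: [0.4211, -0.2313, 0.21]
eef_rot: [0.478, -0.521, 0.521, -0.478]
ft_force: [0.3, -0.6, -1.2]
finger_gap: 0.0109
```

Call:
arm_command([
  {"dp":[0.01,0.008,-0.03],"turn":0,"claw":-1},
  {"dp":[0,0,0],"turn":0,"claw":-1},
  {"dp":[0,0,0],"turn":0,"claw":-1},
])

```text
t: 44.05
position: [0.3919, -0.2386, 0.2022]
eef_rot: [0.478, -0.521, 0.522, -0.478]
ft_force: [-0.2, 0.2, -1.9]
finger_gap: 0.011
```

```bash
python3 - <<'E'
from h import *
s=arm.state();print(s["position"],yawz(s),s["ft_force"],s["finger_gap"])
im=get_image("wrist");cv2.imwrite("pics/w8.png",im["frame"])
im=get_image("top");cv2.imwrite("pics/top4.png",cv2.resize(im["frame"][220:330,360:490],None,fx=6,fy=5.4,interpolation=cv2.INTER_CUBIC))
E
```

```text
[ 0.39186721 -0.2385917   0.20221328] -4.995555831984961 [-0.19687093  0.17947033 -1.91194925] 0.011000488972770976
```

View pics/w8.png

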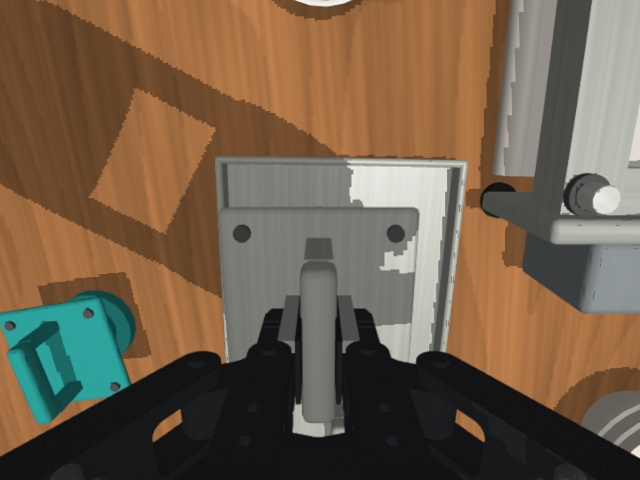

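The tray's left edge runs from (217,158) to (467,161) in the wrist view.

```bash
python3 - <<'E'
from h import *
im=get_image("wrist")
a=world(im,217,158,.022)[:2];b=world(im,467,161,.022)[:2];print(a,b,np.linalg.norm(b-a))
xa=(b-a)/np.linalg.norm(b-a);ya=np.array([-xa[1],xa[0]]);print("yaw",np.degrees(np.arctan2(xa[1],xa[0])))
c=(a+b)/2-.13*ya;print("centre",c)
R=np.c_[xa,ya];s=arm.state()
print("cutter5 in tray",R.T@(s["position"][:2]-c),"cutter2 if unmoved",R.T@(np.array([.3897,-.3765])-c))
t=c+R@[0,.062];print(t);go(list(t)+[.17],-5,2)
E
```

```text
[ 0.3229848  -0.18251042] [ 0.50329661 -0.2002105 ] 0.1811784748235673
yaw -5.606405172709174
centre [ 0.40044046 -0.32073861]
cutter5 in tray [-0.01631521  0.08127146] cutter2 if unmoved [-0.00524152 -0.05654394]
[ 0.4064975  -0.25903518]
[np.float64(0.0097), np.float64(0.016), np.float64(0.008)] 0.04
[np.float64(0.0097), np.float64(0.016), np.float64(0.008)] 0.04
```

View pics/top4.png

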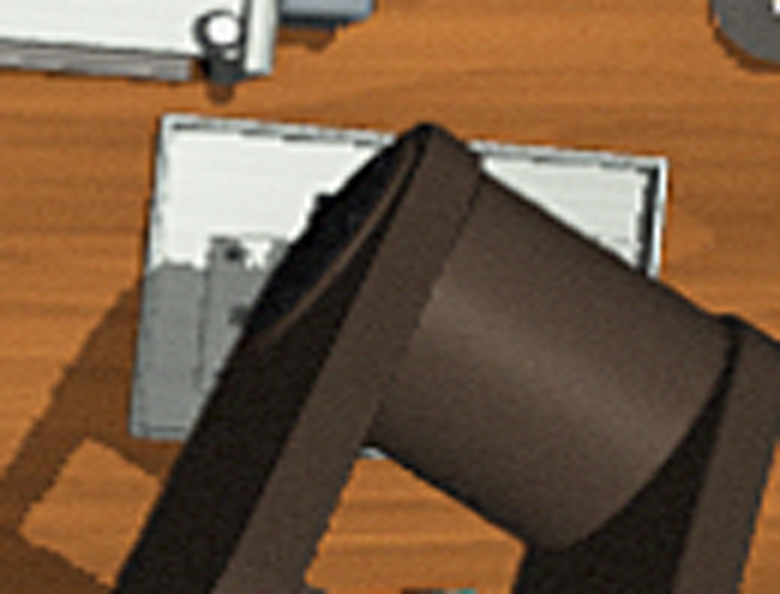

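Call:
arm_command([
  {"dp":[0.0065,0.016,0.008],"turn":0,"claw":-1},
  {"dp":[0.0065,0.016,0.008],"turn":0,"claw":-1},
  {"dp":[0,0.02,0],"turn":0,"claw":-1},
  {"dp":[0,0.02,0],"turn":0,"claw":-1},
  {"dp":[0,0.018,0],"turn":0,"claw":-1},
])

```text
t: 44.82
position: [0.4068, -0.2524, 0.1111]
eef_rot: [0.478, -0.521, 0.521, -0.478]
ft_force: [-0.5, 0.4, -1.6]
finger_gap: 0.011
```

Call:
arm_command([
  {"dp":[0,0.006,0],"turn":0,"claw":-1},
  {"dp":[0,0.003,0],"turn":0,"claw":-1},
  {"dp":[0,0,0],"turn":0,"claw":-1},
])

```text
t: 45.2
position: [0.4064, -0.2527, 0.1031]
eef_rot: [0.478, -0.521, 0.521, -0.478]
ft_force: [0.1, -1.2, -2.2]
finger_gap: 0.0108
```

Call:
arm_command([
  {"dp":[0,0.0015,0],"turn":0,"claw":-1},
  {"dp":[0,0.0005,0],"turn":0,"claw":-1},
  {"dp":[0,0,0],"turn":0,"claw":-1},
])

```text
t: 45.58
position: [0.4061, -0.2526, 0.1009]
eef_rot: [0.478, -0.521, 0.521, -0.478]
ft_force: [-0.9, -0.3, -1.7]
finger_gap: 0.0106
```

Call:
arm_command([
  {"dp":[0,0.0008,0],"turn":0,"claw":-1},
  {"dp":[0,0,0],"turn":0,"claw":-1},
])

```text
t: 45.82
position: [0.4065, -0.2528, 0.1007]
eef_rot: [0.478, -0.521, 0.522, -0.478]
ft_force: [-1.0, 2.9, 14.2]
finger_gap: 0.0108
```

Contact. Release, rise straight up, and back off so that the top camera sees everything.

Call:
arm_command([
  {"dp":[0,-0.0008,0],"turn":0,"claw":-0.1},
  {"dp":[0,0,0],"turn":0,"claw":-0.1},
  {"dp":[0,0,0],"turn":0,"claw":-0.1},
  {"dp":[0,-0.03,0],"turn":0,"claw":-0.1},
  {"dp":[0,-0.06,0],"turn":0,"claw":-0.1},
])

```text
t: 46.45
position: [0.4049, -0.2518, 0.1902]
eef_rot: [-0.478, 0.523, -0.52, 0.478]
ft_force: [1.5, -0.8, -1.0]
finger_gap: 0.0385
```

Call:
arm_command([
  {"dp":[0,-0.06,0],"turn":0,"claw":-0.1},
  {"dp":[0.06,-0.03,0],"turn":0,"claw":-0.1},
  {"dp":[0.06,0,-0.03],"turn":0,"claw":-0.1},
  {"dp":[0.06,0,-0.04],"turn":0,"claw":-0.1},
  {"dp":[0.06,0,-0.04],"turn":0,"claw":-0.1},
])

```text
t: 47.08
position: [0.2891, -0.4606, 0.2788]
eef_rot: [0.478, -0.521, 0.521, -0.478]
ft_force: [0.3, -0.2, 0.1]
finger_gap: 0.0383
```

Call:
arm_command([
  {"dp":[0.04,0,-0.04],"turn":0,"claw":-0.1},
  {"dp":[0.04,0,-0.04],"turn":0,"claw":-0.1},
  {"dp":[0,0,0],"turn":0,"claw":-0.1},
  {"dp":[0,0,0],"turn":0,"claw":-0.1},
  {"dp":[0,0,0],"turn":0,"claw":-0.1},
])

```text
t: 47.7
position: [0.2047, -0.5312, 0.2787]
eef_rot: [-0.478, 0.521, -0.521, 0.478]
ft_force: [-0.1, -0.0, -0.1]
finger_gap: 0.0383
```

```bash
python3 - <<'E'
from h import *
s=arm.state();print(s["t"],s["position"],s["ft_force"],s["finger_gap"])
im=get_image("top");cv2.imwrite("pics/top5.png",cv2.resize(im["frame"][140:350,165:495],None,fx=2.4,fy=2.4,interpolation=cv2.INTER_CUBIC))
P=cloud(im)
for k,(u,v) in enumerate([(252,194),(316,200),(348,203)]):
    q=P[v-14:v+14,u-14:u+14].reshape(-1,3);q=q[(q[:,2]>.122)&(q[:,2]<.16)];c=cv2.minAreaRect(q[:,:2].astype(np.float32));print(np.round(c[0],4),np.median(q[:,2]))
E
```

```text
47.7 [ 0.20471798 -0.53119154  0.27871059] [-0.05340029 -0.00968677 -0.0877772 ] 0.03831607328225189
[0.6397 0.201 ] 0.14129518415359538
[0.6226 0.0133] 0.1408792479832604
[ 0.6155 -0.0795] 0.1414750462098978
```

View pics/top5.png

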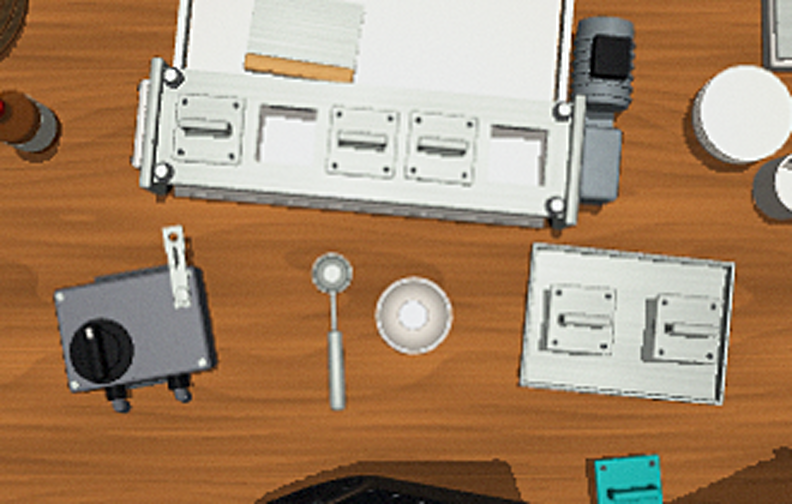

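The top view shows all of it as wanted. Wells 2 and 5 are empty at (288,133) and (517,152), and cutters 1, 3 and 4 are home at their original height. Cutters 2 and 5 stand in the tray at (583,320) and (685,328). The handle is off at (97,345), the hasp is out at (175,260), and nothing else has moved.

```bash
python3 -c "
from plant import job
print(job.hand_in())"
```

```text
the job is handed in; nothing more can be done
None
```

The job is done and handed in, after about 48 s of robot time. The interface gives no verdict, so the results below come from my own checks.

**What I did**
- **Isolator:** I turned the handle to off, then swung the hasp out to its stop.
- **Wells 1, 3 and 4:** their clips held a pull of about 15–16 N for about two seconds, and I let each cutter settle back home.
- **Wells 2 and 5:** these are worn. The cutters came up freely, showing only their own weight (about 2 N). I held each one raised for about two seconds, then stood it in the tray.

**Last checks**
- In the final top picture the handle is off and the hasp is out.
- Wells 2 and 5 are empty, and cutters 2 and 5 stand upright in the tray.
- Cutters 1, 3 and 4 are back at their original height, with their handles within 2 mm of where they started. The gripper touches nothing.
- The dish, spoon, turquoise look-alike and other things in view look undisturbed. The chilli jar was outside that picture and was not rechecked.

**What disagreed**
- The cameras and the arm disagreed by about 2–4 mm around the isolator, so I corrected the handle grip by force.
- Pushing the hasp against its stop briefly read about 47–49 N at the fingers. I backed off straight away; the 40 N limit is stated for the arm and the gripper's body.
- The tray was found about 8 mm from its earlier place, so I measured it again before setting down cutter 5.

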